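# Book in and cover the sample pots

### The arm

A 6-joint arm with a two-finger parallel gripper is mounted at the origin on the work surface. World frame = base frame: x ahead of the robot, y to its left, z up, the work surface at z = 0. Lengths are in m, angles in rad, forces in N, time in s.
With the tool pointing down it reaches from about 0.35 to 0.8 m from the base axis. Payload 7.3 kg.
Tool frame: the origin (TCP) lies on the centre line of the jaws, within the pads' length; the fingertips stand ctrl.tip_extent ahead of it and the grasp point (between the pads) lies 2 mm behind it (ctrl.tip_extent is the distance from the TCP to the fingertips, in m); z points along the fingers, y is the direction in which the jaws open and shut (so a half turn about z gives the same grasp; the last joint's range is limited). The gripper opens to 85 mm and grips with 20 to 120 N. Pads are 22 mm wide; open, the fingers measure 114 mm over their backs; the gripper's body (76 mm by 85 mm) begins 54 mm behind the grasp point. The pads swing forward as they close: fully open they stand 13 mm farther back than shut.
Start: joints at [1.041, 0.342, 1.524, -0, 1.275, -0.146], TCP at [0.197, 0.487, 0.248] pointing down, gripper open.
Joint ranges: [-2.53, 2.53], [-0.77, 2.02], [0.04, 2.7], [-1, 4.14], [0.28, 2.66], [-3.11, 3.11]. Speed limits (rad/s): [2.57, 2.57, 3.14, 3.14, 3.14, 3.14].

### API

Orientations are given as a unit quaternion [w, x, y, z].
In Python, from station import monitor, eyes, job, ctrl gives the robot as it stands.
- The arm moves only by the tool step_arm, never from a script. Its argument "targets" is a list of rows, each an object with "xyz": the shift along the world's x, y, z in m, a list of three; "rot": the turn, a rotation vector about the world's x, y, z in degrees, a list of three. A call has 1 to 8 rows; each row shifts and turns the commanded pose from where the row before left it; what a row does not reach is not made up. A row lasts 1/12 s, in which the tool goes at most 41.7 mm and 7.16 degrees, less where a joint would pass 70% of its speed; a pose out of reach is approached as far as the arm can. A call is refused whole if a number of a shift passes 0.0417 or a number of a turn 7.16, either way. A call with a gripper value outside its range is refused whole. "hand" is the opening, from 0 (shut) to 1 (fully open), set as the call begins (left out, the last holds). The fingers move at their own pace and stop on an object; the grip force is fixed at half the most. Time passes only in rows, so rows that do not move let the fingers close. It gives the time, the measured TCP pose, the force and the opening at its end, in the units of the state.
- monitor.observe(): the state, without advancing time (a new reading comes with each control period).
- eyes.snapshot(name): name is "scene" or "top" or "wrist"; returns a dict with "color" (400x640x3 uint8, red, green, blue), "range_z" (400x640 float32, m along the optical axis (not along the pixel's ray), 0 where there is no reading), "fx", "fy", "cx", "cy" (pixels), "origin" and "rotation" of the camera in the world. Camera axes: x right, y down, z forward; pixel columns grow to the right and rows downward; lengths in m; the calibration is good to about 2 mm. The wrist camera is an equidistant fisheye: a pixel r from the principal point sees the ray r / f radians off the axis. A picture is of the moment at which its call begins.
- job.hand_in(): hands the job in, once; it reports no verdict.
The state is a dict: "time_s": time; "qpos": joint angles; "qvel": joint speeds; "joint_torque": joint torques, N m; "ee_pos": TCP position; "tool_rot": TCP orientation; "ft_force": force on the tool from outside, world axes, zero at the start; "wrist_torque": the same for the moment, N m; "grip_width": finger opening in m.
Only numpy, scipy, OpenCV 4.12 (cv2) and the standard library are available. Lean on these libraries where they do the work, as an engineer would, in place of code of your own. Each camera call takes 0.05 s, during which the arm holds its last target.

### The job

Book in the open sample pots on the bench: take the hand scanner and read the barcode label of every pot that is there, in the order blue, green, orange, red, holding the scanner steady on each label for two seconds while the pot is still open. Stand the scanner back upright on its charging pad and cover every pot with one of the loose lids, seated level on the rim. Leave the jar, the steel puck and the mug where they are.

Things in the scene. Friction and masses are not known exactly. Their poses are not given: they have to be found in the camera images.
- pot_blue: Open white sample pot with blue band, fixed on a blue-coloured carrier plate (115 x 64 x 8 mm, together about 400 g, loose on the bench); may be absent. Origin: on the pot's axis at the underside of the plate; z up. The pot is round, 54 mm outside, 47 mm mouth, its rim 68 mm above the origin. The plate reaches from 83 mm in front (-x) to 32 mm behind (+x).
- label_blue (a point): Centre of the barcode label (34 x 48 mm, white with black bars) of the blue pot, on the sloping tab in front of it: 59 mm towards the carrier's -x from the pot's axis and 30 mm above the bench. Its z axis is the outward normal of the label: up, leaning 30 degrees (0.52 rad) towards the carrier's -x; its y axis is the carrier's y.
- pot_green: Open white sample pot with green band, fixed on a green-coloured carrier plate (115 x 64 x 8 mm, together about 400 g, loose on the bench); may be absent. Origin: on the pot's axis at the underside of the plate; z up. The pot is round, 54 mm outside, 47 mm mouth, its rim 68 mm above the origin. The plate reaches from 83 mm in front (-x) to 32 mm behind (+x).
- label_green (a point): Centre of the barcode label (34 x 48 mm, white with black bars) of the green pot, on the sloping tab in front of it: 59 mm towards the carrier's -x from the pot's axis and 30 mm above the bench. Its z axis is the outward normal of the label: up, leaning 30 degrees (0.52 rad) towards the carrier's -x; its y axis is the carrier's y.
- pot_orange: Open white sample pot with orange band, fixed on a orange-coloured carrier plate (115 x 64 x 8 mm, together about 400 g, loose on the bench); may be absent. Origin: on the pot's axis at the underside of the plate; z up. The pot is round, 54 mm outside, 47 mm mouth, its rim 68 mm above the origin. The plate reaches from 83 mm in front (-x) to 32 mm behind (+x).
- label_orange (a point): Centre of the barcode label (34 x 48 mm, white with black bars) of the orange pot, on the sloping tab in front of it: 59 mm towards the carrier's -x from the pot's axis and 30 mm above the bench. Its z axis is the outward normal of the label: up, leaning 30 degrees (0.52 rad) towards the carrier's -x; its y axis is the carrier's y.
- pot_red: Open white sample pot with red band, fixed on a red-coloured carrier plate (115 x 64 x 8 mm, together about 400 g, loose on the bench); may be absent. Origin: on the pot's axis at the underside of the plate; z up. The pot is round, 54 mm outside, 47 mm mouth, its rim 68 mm above the origin. The plate reaches from 83 mm in front (-x) to 32 mm behind (+x).
- label_red (a point): Centre of the barcode label (34 x 48 mm, white with black bars) of the red pot, on the sloping tab in front of it: 59 mm towards the carrier's -x from the pot's axis and 30 mm above the bench. Its z axis is the outward normal of the label: up, leaning 30 degrees (0.52 rad) towards the carrier's -x; its y axis is the carrier's y.
- lid1: Loose white lid, one of four alike, 60 g: flange disc 62 mm across, z = 6 to 12 mm; under it a round plug 41 mm across, z = 0 to 6 mm; on top an upright blue round knob 22 mm across, z = 12 to 35 mm. Origin: centre of the plug's underside; z up. It stands level on its plug on the bench. Seated on a pot its origin is 62 mm above the pot's.
- lid2: Loose white lid, one of four alike, 60 g: flange disc 62 mm across, z = 6 to 12 mm; under it a round plug 41 mm across, z = 0 to 6 mm; on top an upright blue round knob 22 mm across, z = 12 to 35 mm. Origin: centre of the plug's underside; z up. It stands level on its plug on the bench. Seated on a pot its origin is 62 mm above the pot's.
- lid3: Loose white lid, one of four alike, 60 g: flange disc 62 mm across, z = 6 to 12 mm; under it a round plug 41 mm across, z = 0 to 6 mm; on top an upright blue round knob 22 mm across, z = 12 to 35 mm. Origin: centre of the plug's underside; z up. It stands level on its plug on the bench. Seated on a pot its origin is 62 mm above the pot's.
- lid4: Loose white lid, one of four alike, 60 g: flange disc 62 mm across, z = 6 to 12 mm; under it a round plug 41 mm across, z = 0 to 6 mm; on top an upright blue round knob 22 mm across, z = 12 to 35 mm. Origin: centre of the plug's underside; z up. It stands level on its plug on the bench. Seated on a pot its origin is 62 mm above the pot's.
- scanner: Hand scanner, standing nose down: dark grey head 60 x 48 mm (x, y), 36 mm high, above it a yellow upright handle 36 x 28 mm (x, y) from z = 36 to 132 mm, with a dark top up to 136 mm; about 220 g. Origin: centre of the window in the underside of the head; z up through the handle. It looks along its own -z axis, straight out of the underside. Grip the handle from above around z = 100 mm.
- pad: Grey charging pad, 100 x 100 x 12 mm, fixed to the bench, with a black rubber patch. Origin: centre of its underside; the scanner stands on its top, 12 mm higher.
- jar: Bystander: closed white jar with a blue label, 52 mm across, 75 mm high. Origin: centre of its underside.
- puck: Bystander: bare steel sample puck, 44 mm across, 34 mm high. Origin: centre of its underside.
- mug: Bystander: blue mug, 76 mm across, 85 mm high. Origin: centre of its underside.

How it is judged:
By the outcome, as a careful person would: the job done as asked, in the order asked, and still so for the second after the job is handed in, with the robot touching nothing.
Of pot_blue, pot_green, pot_orange, pot_red only 3 to 4 are there at a start; the rules pass over those that are not, and their reading is None.
At some moment in a run one of pot_blue, pot_green, pot_orange, pot_red, lid1, lid2, lid3, lid4 may be knocked a few centimetres aside while the robot is not near it.
It also fails if it takes over 210 s, if anything falls off the work surface, if the arm or the gripper's body presses on something with over 40 N, if the wrist force passes 120 N, or if a joint passes its speed limit or range.

## Working session

There is one attempt and no reset: what is moved stays moved. The work goes in short steps, Python scripts to look and compute and a tool call to move; the robot and the scene stay as the last step left them, time stands still between calls to the robot, and variables do not carry over. Pictures are saved under pics/ and viewed, and the job is handed in when it is done.

Besides the shell and the picture viewer there is one more tool, called after "Call:" as name(argument=value, ...), one argument or row to a line, values as JSON. step_arm: Moves the arm, as the interface text tells. Its arguments: {"type":"object","properties":{"targets":{"type":"array","items":{"type":"object","properties":{"xyz":{"type":"array","items":{"type":"number"}},"rot":{"type":"array","items":{"type":"number"}}}}},"hand":{"type":"number"}},"required":["targets"]}

```bash
ls; mkdir -p pics
python3 - <<'E'
from station import monitor, eyes, job, ctrl
import cv2
print(monitor.observe()); print(ctrl.tip_extent)
for n in ["scene","top","wrist"]:
    s=eyes.snapshot(n); cv2.imwrite(f"pics/{n}0.png",s["color"][:,:,::-1]); print(n,s["fx"],s["fy"],s["cx"],s["cy"],s["origin"],s["rotation"])
E
```

```text
pics
{'time_s': 0.0, 'qpos': array([ 1.04099255e+00,  3.42761165e-01,  1.52505011e+00,  1.96475501e-05,
        1.27538789e+00, -1.46025938e-01]), 'qvel': array([-7.49186410e-06,  8.99551956e-05, -3.79645439e-04, -7.77280994e-04,
        7.81590661e-04,  3.57261101e-04]), 'joint_torque': array([ 1.37585470e-03, -4.33671570e+01, -2.46009296e+01, -3.09180932e-04,
        8.14793457e-03,  3.34553761e-06]), 'ee_pos': array([0.19636412, 0.48647981, 0.24759444]), 'tool_rot': array([-2.75160450e-04,  1.90716235e-01,  9.81644881e-01, -7.54715211e-04]), 'ft_force': array([-0.4501709 , -0.61488765, -0.57665401]), 'wrist_torque': array([ 0.02548121,  0.08010091, -0.01044964]), 'grip_width': 0.08539608009724765}
0.017
scene 401.46653300853245 401.46653300853245 317.04021008146765 192.11128849366074 [1.36618417 0.49237309 0.67669405] [-0.23722109  0.44948785  0.75287068 -0.41817768]
top 443.4891641444775 443.4891641444775 324.2204138836505 198.78192370754107 [0.33419921 0.00922211 1.12715163] [-0.06210492  0.70512164 -0.70314067  0.06737697]
wrist 309.70691628693146 309.70691628693146 324.988366690934 196.8575390487577 [0.12596354 0.51563237 0.37281017] [0.12461147 0.81980074 0.55270417 0.08316745]
```

View pics/scene0.png

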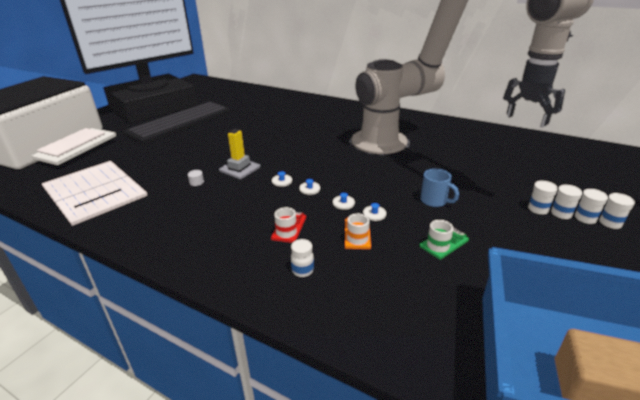

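View pics/top0.png

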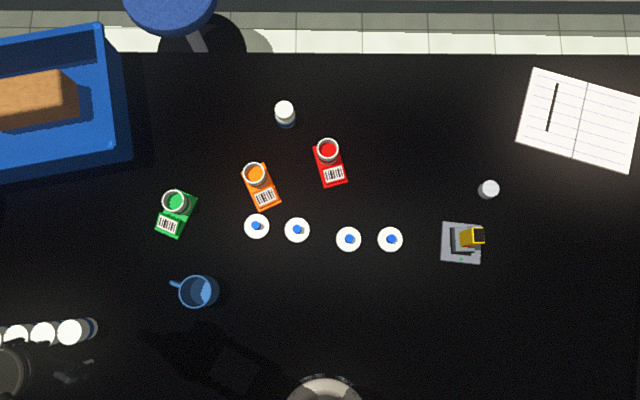

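View pics/wrist0.png

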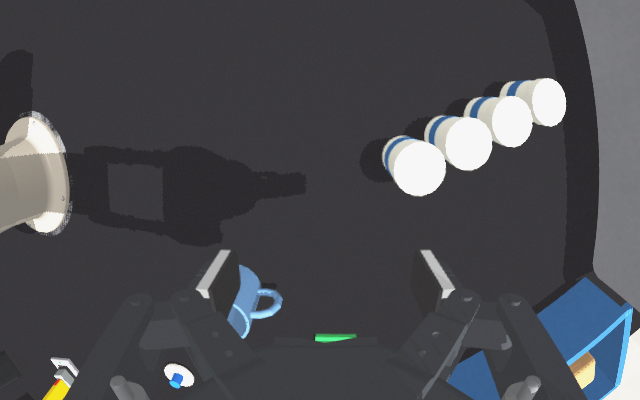

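The views show three pots: green (top px ~175,203), orange (~255,175) and red (~328,150), with no blue one. There are four lids around row 230, the scanner on its pad (~465,240), the puck (489,189), the jar (285,113) and the mug (198,291). Next I measure them.

```bash
cat > h.py <<'E'
import numpy as np, cv2
from scipy.spatial.transform import Rotation as R
from station import monitor, eyes, job, ctrl
def rot(q): q=np.asarray(q); return R.from_quat([q[1],q[2],q[3],q[0]])
class Cam:
    def __init__(s,name,save=None):
        s.s=eyes.snapshot(name); s.name=name; s.o=np.array(s.s["origin"]); s.R=rot(s.s["rotation"]).as_matrix()
        s.rgb=s.s["color"]; s.hsv=cv2.cvtColor(s.rgb,cv2.COLOR_RGB2HSV); s.d=s.s["range_z"]
        if save: cv2.imwrite("pics/"+save,s.rgb[:,:,::-1])
    def rays(s,uv):
        uv=np.atleast_2d(uv).astype(float); k=s.s
        a=(uv-[k["cx"],k["cy"]])/[k["fx"],k["fy"]]
        if s.name=="wrist":
            r=np.linalg.norm(a,axis=1); f=np.where(r>1e-9,np.sin(r)/np.maximum(r,1e-9),1)
            c=np.c_[a*f[:,None],np.cos(r)]
        else: c=np.c_[a,np.ones(len(a))]
        return c@s.R.T
    def onz(s,uv,z):
        d=s.rays(uv); t=(z-s.o[2])/d[:,2]; return s.o+d*t[:,None]
    def dep(s,uv):
        uv=np.atleast_2d(uv).astype(int); d=s.rays(uv); 
        c=d@s.R; return s.o+d*(s.d[uv[:,1],uv[:,0]]/c[:,2])[:,None]
def blobs(m,amin,amax=1e9):
    n,l,st,ce=cv2.connectedComponentsWithStats(m.astype(np.uint8))
    return [(ce[i],st[i],l==i) for i in range(1,n) if amin<=st[i][4]<=amax]
HUE={"orange":(6,22),"green":(45,85),"blue":(95,130)}
def cmask(c,name,smin=120,vmin=60):
    h,s,v=cv2.split(c.hsv)
    if name=="red": m=(h<6)|(h>172)
    else: a,b=HUE[name]; m=(h>=a)&(h<=b)
    return m&(s>smin)&(v>vmin)
def white(c,v0=130,smax=60): return (c.hsv[...,2]>v0)&(c.hsv[...,1]<smax)
E
python3 - <<'E'
from h import *
c=Cam("top")
cv2.imwrite("pics/crop.png",cv2.resize(c.rgb[90:320,140:500,::-1],None,fx=2.2,fy=2.2,interpolation=cv2.INTER_CUBIC))
print("white")
for ce,st,m in blobs(white(c),40,900):
    v,u=np.nonzero(m); P=c.dep(np.c_[u,v]); print(st,ce.round(1),"z med/max",np.median(P[:,2]).round(3),np.percentile(P[:,2],95).round(3),np.median(P,axis=0).round(3))
for n in ["blue","green","orange","red"]:
    print(n)
    for ce,st,m in blobs(cmask(c,n),20,2000):
        v,u=np.nonzero(m); P=c.dep(np.c_[u,v]); print(st,ce.round(1),np.median(P,axis=0).round(3))
E
```

```text
white
[567   0  73   1  73] [603.   0.] z med/max -0.665 -0.657 [ 1.582 -1.258 -0.665]
[  0  11  31  16 319] [13.5 18.3] z med/max -0.748 -0.74 [ 1.526  1.435 -0.748]
[ 32  11  65  16 848] [61.7 18.3] z med/max -0.749 -0.741 [ 1.529  1.218 -0.749]
[624  15  16  15 205] [632.1  22.1] z med/max -0.75 -0.74 [ 1.529 -1.444 -0.75 ]
[  0  28  29   9 182] [11.9 31.6] z med/max -0.75 -0.74 [ 1.461  1.437 -0.75 ]
[274 100  20  24 335] [283.2 110.9] z med/max 0.074 0.078 [0.754 0.105 0.074]
[317 138  22  22 141] [327.2 148.1] z med/max 0.066 0.07 [ 0.658 -0.005  0.066]
[243 162  22  22 130] [252.9 171.9] z med/max 0.067 0.07 [0.599 0.178 0.067]
[324 166  20  16 200] [333.6 173.3] z med/max 0.029 0.038 [ 0.604 -0.023  0.029]
[482 180  18  17 238] [490.2 188. ] z med/max 0.033 0.037 [ 0.566 -0.418  0.033]
[255 187  21  19 200] [265.2 196. ] z med/max 0.03 0.038 [0.545 0.149 0.03 ]
[161 189  23  23 141] [172.  200.3] z med/max 0.067 0.07 [0.528 0.371 0.067]
[157 215  20  19 209] [166.8 224. ] z med/max 0.03 0.039 [0.473 0.391 0.03 ]
[244 214  25  25 435] [256.2 225.9] z med/max 0.012 0.015 [0.47 
[... 660 characters left out ...]
121  18   7  31] [285.2 124.7] [0.735 0.104 0.022]
[252 221   8   9  55] [255.5 224.8] [0.47  0.172 0.034]
[293 225   8   8  54] [296.6 228.6] [0.461 0.069 0.034]
[345 234   9   9  60] [348.8 238.2] [ 0.439 -0.06   0.035]
[387 235   9   8  61] [390.9 238.5] [ 0.437 -0.164  0.034]
[ 169  275   50   34 1029] [195.6 290.6] [0.312 0.314 0.021]
green
[154 190  44  50 530] [176.9 217.7] [0.491 0.368 0.009]
[167 193  15  16 189] [174.  200.7] [0.529 0.373 0.043]
orange
[240 162  42  51 570] [262.6 190.9] [0.563 0.156 0.008]
[246 166  17  16 216] [253.9 173.3] [0.6   0.178 0.044]
red
[319 142  17  15 202] [327.3 149. ] [ 0.664 -0.005  0.044]
[312 145  37  44 524] [328.9 168.8] [ 0.622 -0.008  0.009]
```

View pics/crop.png

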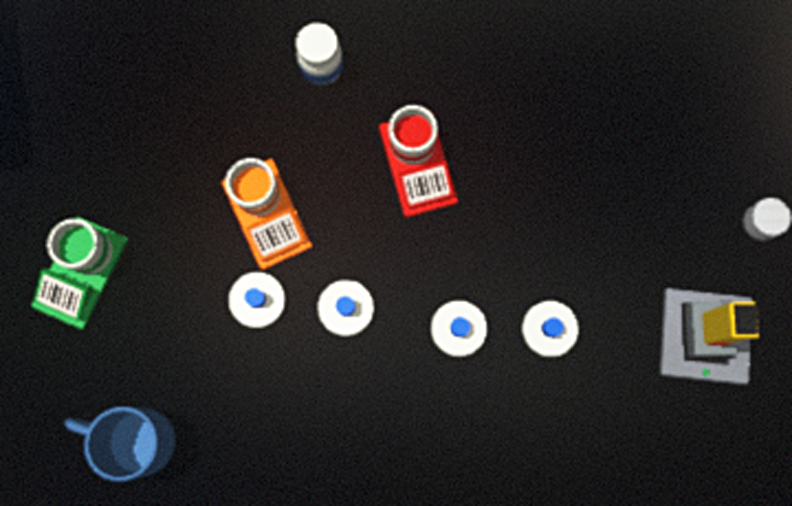

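```bash
cat >> h.py <<'E'
def survey(c):
    out={}
    lid=[];rims=[];labs=[]
    for ce,st,m in blobs(white(c),80,460):
        cn,_=cv2.findContours(m.astype(np.uint8),cv2.RETR_EXTERNAL,cv2.CHAIN_APPROX_NONE); cn=max(cn,key=len)
        v,u=np.nonzero(m); P=c.dep(np.c_[u,v]); z=np.median(P[:,2])
        if P[:,0].mean()<0.3 or P[:,0].mean()>.9: continue
        if .060<z<.071:
            e=cv2.fitEllipse(cn); rims.append((c.onz(e[0],.068)[0],e[1]))
        elif .024<z<.032:
            r=cv2.minAreaRect(cn); labs.append((c.onz(r[0],.030)[0],r))
        elif .007<z<.015:
            e=cv2.fitEllipse(cn); lid.append((c.onz(e[0],.012)[0],e[1]))
    knobs=[c.onz(ce,.035)[0] for ce,st,m in blobs(cmask(c,"blue"),30,90)]
    for P,e in rims:
        L=min(labs,key=lambda l:np.linalg.norm(l[0][:2]-P[:2]))[0]
        d=P[:2]-L[:2]
        col="?"
        for n in ["blue","green","orange","red"]:
            for ce,st,m in blobs(cmask(c,n),300,2000):
                if np.linalg.norm(c.onz(ce,.01)[0][:2]-(P[:2]+L[:2])/2)<.03: col=n
        print(col,"pot",P.round(4),"label",L.round(4),"dist",np.linalg.norm(d).round(4),"yaw deg",np.degrees(np.arctan2(d[1],d[0])).round(1),"rim px",np.round(e,1))
    for P,e in lid:
        k=[q for q in knobs if np.linalg.norm(q[:2]-P[:2])<.02]
        print("lid",P.round(4),"knob",[q.round(4) for q in k],np.round(e,1))
E
python3 - <<'E'
from h import *
c=Cam("top"); survey(c)
s=Cam("scene"); 
for cam in (c,s):
    vv,uu=np.mgrid[0:400,0:640]; P=cam.dep(np.c_[uu.ravel(),vv.ravel()])
    ok=(cam.d.ravel()>0)&(abs(P[:,0]-.42)<.09)&(abs(P[:,1]+.35)<.09)
    P=P[ok]
    for lo,hi in((.009,.016),(.04,.055),(.125,.145)):
        Q=P[(P[:,2]>lo)&(P[:,2]<hi)]
        if len(Q)>3:
            r=cv2.minAreaRect(Q[:,:2].astype(np.float32)); print(cam.name,lo,len(Q),np.round(r[0],4),np.round(r[1],4),round(r[2],1),np.median(Q[:,2]).round(4))
E
```

```text
red pot [ 0.6582 -0.0058  0.068 ] label [ 0.6032 -0.0222  0.03  ] dist 0.0574 yaw deg 16.6 rim px [21.1 21.4]
orange pot [0.5956 0.1754 0.068 ] label [0.5438 0.1499 0.03  ] dist 0.0577 yaw deg 26.2 rim px [21.1 21.6]
green pot [0.5258 0.3688 0.068 ] label [0.4727 0.3921 0.03  ] dist 0.058 yaw deg -23.8 rim px [21.3 22.4]
lid [0.4709 0.173  0.012 ] knob [array([0.4706, 0.1713, 0.035 ])] [24.2 24.9]
lid [0.4622 0.0705 0.012 ] knob [array([0.4615, 0.0694, 0.035 ])] [24.4 24.8]
lid [ 0.4387 -0.0592  0.012 ] knob [array([ 0.4382, -0.0595,  0.035 ])] [24.5 24.6]
lid [ 0.4387 -0.1641  0.012 ] knob [array([ 0.4376, -0.1635,  0.035 ])] [24.3 24.9]
top 0.009 691 [ 0.4317 -0.3435] [0.1002 0.1001] 84.8 0.0118
top 0.04 250 [ 0.4364 -0.3405] [0.0593 0.0471] 1.1 0.0476
top 0.125 104 [ 0.4366 -0.3407] [0.0355 0.0281] 2.0 0.1412
scene 0.009 82 [ 0.437  -0.3409] [0.0923 0.0953] 84.9 0.011
scene 0.04 105 [ 0.447 -0.33 ] [0.0384 0.0715] 51.8 0.044
scene 0.125 89 [ 0.4408 -0.3404] [0.0358 0.0342] 4.8 0.1371
```

Call:
step_arm(
  targets=[
    {"xyz": [0.028, -0.03, 0], "rot": [0, 0, 2.9]},
    {"xyz": [0.028, -0.03, 0], "rot": [0, 0, 2.9]},
    {"xyz": [0.028, -0.03, 0], "rot": [0, 0, 2.9]},
    {"xyz": [0.028, -0.03, 0], "rot": [0, 0, 2.9]},
    {"xyz": [0.028, -0.03, 0], "rot": [0, 0, 2.9]},
    {"xyz": [0.028, -0.03, 0], "rot": [0, 0, 2.9]},
    {"xyz": [0.028, -0.03, 0], "rot": [0, 0, 2.9]},
    {"xyz": [0.028, -0.03, 0], "rot": [0, 0, 2.9]},
  ],
  hand=1,
)

```text
time_s: 0.97
ee_pos: [0.4216, 0.2451, 0.2485]
tool_rot: [0.0, -0.012, 1.0, 0.0]
ft_force: [1.1, 1.0, -0.1]
grip_width: 0.0853
```

Call:
step_arm(
  targets=[
    {"xyz": [0.001, -0.0415, 0], "rot": [0, 0, 0]},
    {"xyz": [0.001, -0.0415, 0], "rot": [0, 0, 0]},
    {"xyz": [0.001, -0.0415, 0], "rot": [0, 0, 0]},
    {"xyz": [0.001, -0.0415, 0], "rot": [0, 0, 0]},
    {"xyz": [0.001, -0.0415, 0], "rot": [0, 0, 0]},
    {"xyz": [0.001, -0.0415, 0], "rot": [0, 0, 0]},
    {"xyz": [0.001, -0.0415, 0], "rot": [0, 0, 0]},
    {"xyz": [0.001, -0.0415, 0], "rot": [0, 0, 0]},
  ],
)

```text
time_s: 1.63
ee_pos: [0.4281, -0.0872, 0.2486]
tool_rot: [0.0, -0.011, 1.0, -0.0]
ft_force: [1.7, 0.8, 0.5]
grip_width: 0.0856
```

Call:
step_arm(
  targets=[
    {"xyz": [0.001, -0.0415, 0], "rot": [0, 0, 0]},
    {"xyz": [0.001, -0.0415, 0], "rot": [0, 0, 0]},
    {"xyz": [0.001, -0.0415, 0], "rot": [0, 0, 0]},
    {"xyz": [0.001, -0.0415, 0], "rot": [0, 0, 0]},
    {"xyz": [0.001, -0.0415, 0], "rot": [0, 0, 0]},
    {"xyz": [0.001, -0.0415, 0], "rot": [0, 0, 0]},
    {"xyz": [0.001, -0.006, 0], "rot": [0, 0, 0]},
    {"xyz": [0, 0, 0], "rot": [0, 0, 0]},
  ],
)

```text
time_s: 2.3
ee_pos: [0.435, -0.3425, 0.2475]
tool_rot: [-0.0, -0.009, 1.0, 0.0]
ft_force: [0.4, 0.8, 1.0]
grip_width: 0.0851
```

Call:
step_arm(
  targets=[
    {"xyz": [0.0015, 0.002, -0.03], "rot": [0, 0, 0]},
    {"xyz": [0, 0, -0.03], "rot": [0, 0, 0]},
    {"xyz": [0, 0, -0.03], "rot": [0, 0, 0]},
    {"xyz": [0, 0, -0.03], "rot": [0, 0, 0]},
    {"xyz": [0, 0, -0.017], "rot": [0, 0, 0]},
    {"xyz": [0, 0, 0], "rot": [0, 0, 0]},
    {"xyz": [0, 0, 0], "rot": [0, 0, 0]},
  ],
)

```text
time_s: 2.88
ee_pos: [0.4371, -0.3367, 0.1113]
tool_rot: [-0.001, -0.011, 1.0, 0.001]
ft_force: [-0.0, -0.7, -0.2]
grip_width: 0.0856
```

Call:
step_arm(
  targets=[
    {"xyz": [0, 0, 0], "rot": [0, 0, 0]},
    {"xyz": [0, 0, 0], "rot": [0, 0, 0]},
    {"xyz": [0, 0, 0], "rot": [0, 0, 0]},
    {"xyz": [0, 0, 0], "rot": [0, 0, 0]},
    {"xyz": [0, 0, 0], "rot": [0, 0, 0]},
    {"xyz": [0, 0, 0], "rot": [0, 0, 0]},
    {"xyz": [0, 0, 0], "rot": [0, 0, 0]},
    {"xyz": [0, 0, 0], "rot": [0, 0, 0]},
  ],
  hand=0,
)

```text
time_s: 3.55
ee_pos: [0.4374, -0.3386, 0.1121]
tool_rot: [0.001, -0.01, 1.0, -0.001]
ft_force: [-0.9, 0.3, 6.1]
grip_width: 0.0272
```

```bash
cat >> h.py <<'E'
def goal(pos,yaw,tilt):
    """yaw of scanner/tool frame, tilt deg about own y; prints remaining move"""
    Rt=R.from_euler('z',yaw,degrees=True)*R.from_euler('y',-tilt,degrees=True)*R.from_euler('y',180,degrees=True)
    s=monitor.observe(); p=np.array(s["ee_pos"]); Rc=rot(s["tool_rot"])
    d=np.array(pos)-p; w=(Rt*Rc.inv()).as_rotvec(degrees=True)
    print("t",round(s["time_s"],2),"pos",p.round(4),"goal",np.round(pos,4),"delta",d.round(4),"|d|",np.linalg.norm(d).round(3),"rot",w.round(2),"ang",np.linalg.norm(w).round(1),"q",s["qpos"].round(2))
def scan(pot,lab,d,off=.100):
    c=pot[:2]-lab[:2]; c=c/np.linalg.norm(c); yaw=np.degrees(np.arctan2(c[1],c[0]))
    L=np.r_[(pot[:2]-.0585*c),.030]; n=np.r_[-.5*c,np.cos(np.pi/6)]
    goal(L+n*(d+off),yaw,30)
POT=dict(red=[.6582,-.0058],orange=[.5956,.1754],green=[.5258,.3688])
LAB=dict(red=[.6032,-.0222],orange=[.5438,.1499],green=[.4727,.3921])
def go(n,d=.045,off=.1): scan(np.array(POT[n]),np.array(LAB[n]),d,off)
E
python3 -c "
from h import *
go('green');go('orange');go('red')"
```

```text
t 3.55 pos [ 0.4374 -0.3386  0.1121] goal [0.4058 0.4214 0.1556] delta [-0.0315  0.7601  0.0434] |d| 0.762 rot [ -5.83 -29.6  -24.3 ] ang 38.7 q [-0.8   0.53  1.63  0.    0.98 -2.39]
t 3.55 pos [ 0.4374 -0.3386  0.1121] goal [0.4781 0.1175 0.1556] delta [0.0407 0.4562 0.0434] |d| 0.46 rot [  7.2  -29.3   24.45] ang 38.8 q [-0.8   0.53  1.63  0.    0.98 -2.39]
t 3.55 pos [ 0.4374 -0.3386  0.1121] goal [ 0.5327 -0.0432  0.1556] delta [0.0953 0.2954 0.0434] |d| 0.313 rot [  4.7  -29.66  15.07] ang 33.6 q [-0.8   0.53  1.63  0.    0.98 -2.39]
```

Call:
step_arm(
  targets=[
    {"xyz": [0, 0, 0.01], "rot": [0, 0, 0]},
    {"xyz": [0, 0, 0.03], "rot": [0, 0, 0]},
    {"xyz": [0, 0, 0.04], "rot": [0, 0, 0]},
    {"xyz": [0, 0, 0.04], "rot": [0, 0, 0]},
    {"xyz": [0, 0.02, 0.02], "rot": [0, 0, 0]},
    {"xyz": [0, 0.04, 0], "rot": [0, 0, 0]},
    {"xyz": [0, 0.04, 0], "rot": [0, 0, 0]},
    {"xyz": [0, 0.04, 0], "rot": [0, 0, 0]},
  ],
)

```text
time_s: 4.22
ee_pos: [0.4363, -0.1966, 0.2516]
tool_rot: [-0.0, -0.01, 1.0, 0.0]
ft_force: [0.2, -0.1, -2.5]
grip_width: 0.0274
```

```bash
python3 -c "
from h import *
go('green');c=Cam('scene','scene1.png')"
```

```text
t 4.22 pos [ 0.4363 -0.1966  0.2516] goal [0.4058 0.4214 0.1556] delta [-0.0304  0.618  -0.096 ] |d| 0.626 rot [ -5.96 -29.66 -24.25] ang 38.8 q [-0.58  0.25  1.64  0.    1.25 -2.17]
```

View pics/scene1.png

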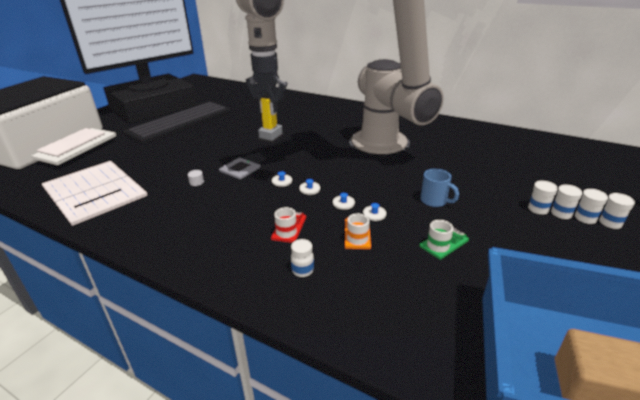

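Call:
step_arm(
  targets=[
    {"xyz": [0, 0.041, 0], "rot": [-0.4, -2, -1.6]},
    {"xyz": [0, 0.041, 0], "rot": [-0.4, -2, -1.6]},
    {"xyz": [0, 0.041, 0], "rot": [-0.4, -2, -1.6]},
    {"xyz": [0, 0.041, 0], "rot": [-0.4, -2, -1.6]},
    {"xyz": [0, 0.041, 0], "rot": [-0.4, -2, -1.6]},
    {"xyz": [0, 0.041, 0], "rot": [-0.4, -2, -1.6]},
    {"xyz": [0, 0.041, 0], "rot": [-0.4, -2, -1.6]},
    {"xyz": [0, 0.041, 0], "rot": [-0.4, -2, -1.6]},
  ],
)

```text
time_s: 4.93
ee_pos: [0.436, 0.1315, 0.2516]
tool_rot: [0.139, 0.102, 0.985, -0.029]
ft_force: [1.0, -0.1, -2.6]
grip_width: 0.0271
```

Call:
step_arm(
  targets=[
    {"xyz": [-0.004, 0.041, 0], "rot": [-0.4, -2, -1.6]},
    {"xyz": [-0.004, 0.041, 0], "rot": [-0.4, -2, -1.6]},
    {"xyz": [-0.004, 0.041, 0], "rot": [-0.4, -2, -1.6]},
    {"xyz": [-0.004, 0.041, 0], "rot": [-0.4, -2, -1.6]},
    {"xyz": [-0.004, 0.041, 0], "rot": [-0.4, -2, -1.6]},
    {"xyz": [-0.004, 0.041, 0], "rot": [-0.4, -2, -1.6]},
    {"xyz": [-0.004, 0.04, 0], "rot": [-0.4, -2, -1.6]},
    {"xyz": [0, 0, 0], "rot": [0, 0, 0]},
  ],
)

```text
time_s: 5.6
ee_pos: [0.4067, 0.4219, 0.2491]
tool_rot: [0.256, 0.193, 0.946, -0.053]
ft_force: [-0.2, -1.1, -3.1]
grip_width: 0.0274
```

```bash
python3 -c "
from h import *
go('green');survey(Cam('top','top2.png'))"
```

```text
t 5.6 pos [0.4067 0.4219 0.2491] goal [0.4058 0.4214 0.1556] delta [-0.0009 -0.0005 -0.0936] |d| 0.094 rot [ 0.16  0.22 -0.62] ang 0.7 q [ 0.92  0.42  1.51 -0.57  1.13 -0.02]
red pot [ 0.6582 -0.0058  0.068 ] label [ 0.6035 -0.0222  0.03  ] dist 0.0571 yaw deg 16.7 rim px [21.1 21.3]
orange pot [0.5956 0.1753 0.068 ] label [0.5438 0.1499 0.03  ] dist 0.0576 yaw deg 26.2 rim px [21.1 21.6]
green pot [0.5258 0.3688 0.068 ] label [0.4731 0.393  0.03  ] dist 0.058 yaw deg -24.7 rim px [21.3 22.4]
lid [0.4709 0.173  0.012 ] knob [array([0.4704, 0.1712, 0.035 ])] [24.2 24.9]
lid [0.4622 0.0705 0.012 ] knob [array([0.4615, 0.0694, 0.035 ])] [24.4 24.9]
lid [ 0.4387 -0.0592  0.012 ] knob [array([ 0.4382, -0.0595,  0.035 ])] [24.4 24.6]
lid [ 0.4387 -0.164   0.012 ] knob [array([ 0.4376, -0.1635,  0.035 ])] [24.3 25. ]
```

View pics/top2.png

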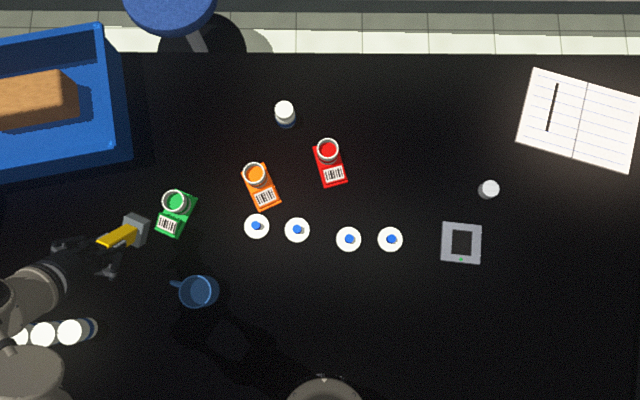

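Call:
step_arm(
  targets=[
    {"xyz": [0, 0, -0.025], "rot": [0, 0, 0]},
    {"xyz": [0, 0, -0.025], "rot": [0, 0, 0]},
    {"xyz": [0, 0, -0.025], "rot": [0, 0, 0]},
    {"xyz": [-0.001, 0, -0.0185], "rot": [0, 0, -0.5]},
    {"xyz": [0, 0, 0], "rot": [0, 0, 0]},
    {"xyz": [0, 0, 0], "rot": [0, 0, 0]},
    {"xyz": [0, 0, 0], "rot": [0, 0, 0]},
    {"xyz": [0, 0, 0], "rot": [0, 0, 0]},
  ],
)

```text
time_s: 6.32
ee_pos: [0.4089, 0.4155, 0.1597]
tool_rot: [0.256, 0.2, 0.944, -0.054]
ft_force: [0.9, -0.5, -2.7]
grip_width: 0.0277
```

```bash
python3 -c "
from h import *
go('green');c=Cam('top');cv2.imwrite('pics/top3.png',cv2.resize(c.rgb[160:300,60:260,::-1],None,fx=4,fy=4,interpolation=2))
c=Cam('wrist','wrist3.png');c=Cam('scene');cv2.imwrite('pics/scene3.png',cv2.resize(c.rgb[130:280,350:600,::-1],None,fx=3,fy=3,interpolation=2))
v,u=np.mgrid[0:400,0:640]
from h import *
c=Cam('top');P=c.dep(np.c_[u.ravel(),v.ravel()]).reshape(400,640,3)
y=cmask(c,'orange',100)|((c.hsv[...,0]>20)&(c.hsv[...,0]<33)&(c.hsv[...,1]>120)&(c.hsv[...,2]>60))
y=y&(abs(P[...,0]-.4)<.12)&(abs(P[...,1]-.43)<.1);print(P[y].mean(0).round(4),y.sum())
"
```

```text
t 6.32 pos [0.4089 0.4155 0.1597] goal [0.4058 0.4214 0.1556] delta [-0.0031  0.006  -0.0042] |d| 0.008 rot [0.11 0.36 0.2 ] ang 0.4 q [ 0.91  0.52  1.63 -0.64  0.96  0.13]
[0.4238 0.4052 0.152 ] 449
```

View pics/top3.png

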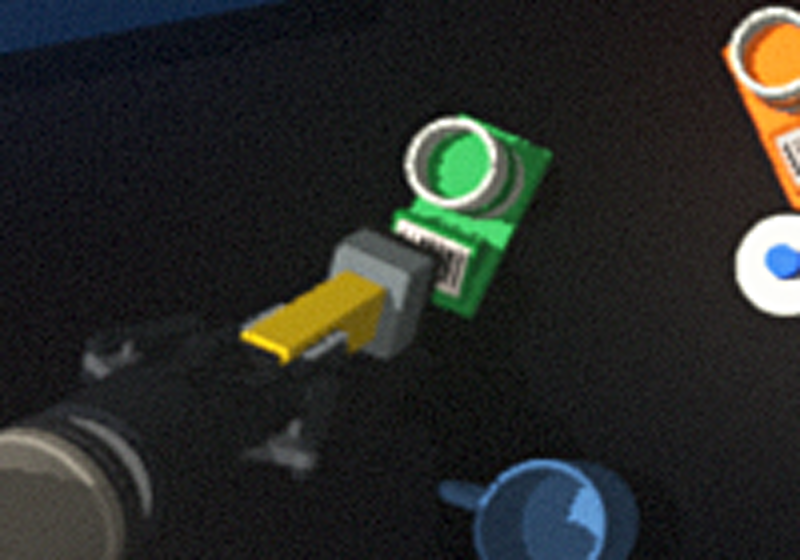

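View pics/scene3.png

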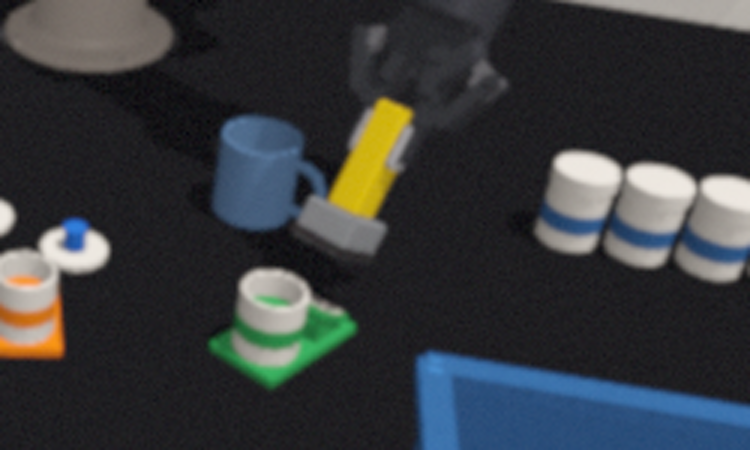

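View pics/wrist3.png

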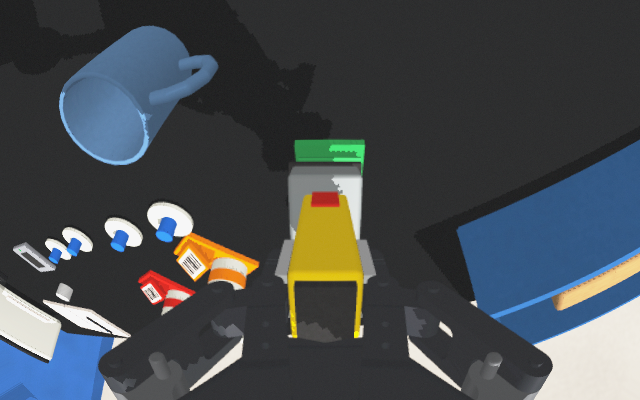

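Call:
step_arm(
  targets=[
    {"xyz": [0, 0, 0], "rot": [0, 0, 0]},
    {"xyz": [0, 0, 0], "rot": [0, 0, 0]},
  ],
)

```text
time_s: 6.68
ee_pos: [0.4082, 0.4152, 0.1581]
tool_rot: [0.256, 0.199, 0.944, -0.055]
ft_force: [-0.5, -0.7, -1.9]
grip_width: 0.0273
```

Call:
step_arm(
  targets=[
    {"xyz": [0, 0, 0], "rot": [0, 0, 0]},
    {"xyz": [0, 0, 0], "rot": [0, 0, 0]},
  ],
)

```text
time_s: 6.85
ee_pos: [0.4081, 0.4152, 0.1578]
tool_rot: [0.256, 0.199, 0.944, -0.055]
ft_force: [0.3, -0.2, -3.0]
grip_width: 0.027
```

```bash
python3 -c "
from h import *
go('green')
for i in range(4):
  eyes.snapshot('top'); s=monitor.observe(); print(s['ee_pos'].round(4),s['qpos'].round(4))
"
```

```text
t 6.85 pos [0.4081 0.4152 0.1578] goal [0.4058 0.4214 0.1556] delta [-0.0023  0.0063 -0.0023] |d| 0.007 rot [0.25 0.25 0.18] ang 0.4 q [ 0.91  0.52  1.63 -0.64  0.96  0.13]
[0.4081 0.4152 0.1578] [ 0.9129  0.5209  1.6344 -0.6435  0.9578  0.1297]
[0.4081 0.4151 0.1578] [ 0.9129  0.521   1.6344 -0.6436  0.9578  0.1297]
[0.4081 0.4151 0.1578] [ 0.9129  0.521   1.6344 -0.6435  0.9578  0.1297]
[0.4082 0.4152 0.1578] [ 0.9129  0.521   1.6344 -0.6436  0.9578  0.1297]
```

Call:
step_arm(
  targets=[
    {"xyz": [-0.002, 0.006, -0.002], "rot": [0.2, 0.2, 0.2]},
    {"xyz": [0, 0, 0], "rot": [0, 0, 0]},
    {"xyz": [0, 0, 0], "rot": [0, 0, 0]},
    {"xyz": [0, 0, 0], "rot": [0, 0, 0]},
    {"xyz": [0, 0, 0], "rot": [0, 0, 0]},
    {"xyz": [0, 0, 0], "rot": [0, 0, 0]},
    {"xyz": [0, 0, 0], "rot": [0, 0, 0]},
    {"xyz": [0, 0, 0], "rot": [0, 0, 0]},
  ],
)

```text
time_s: 7.72
ee_pos: [0.4062, 0.4211, 0.1558]
tool_rot: [0.254, 0.198, 0.945, -0.053]
ft_force: [-0.4, 0.2, -2.7]
grip_width: 0.0273
```

```bash
python3 -c "
from h import *
go('green');survey(Cam('top'))
c=Cam('top');v,u=np.mgrid[0:400,0:640];P=c.dep(np.c_[u.ravel(),v.ravel()]).reshape(400,640,3)
h,s,V=cv2.split(c.hsv)
y=(h>18)&(h<35)&(s>120)&(V>60)&(abs(P[...,0]-.4)<.1)&(abs(P[...,1]-.43)<.1)
Q=P[y];w,e=np.linalg.eigh(np.cov(Q.T));print('handle axis',e[:,2].round(3),'mean',Q.mean(0).round(4),len(Q))
print('tool z',rot(monitor.observe()['tool_rot']).as_matrix()[:,2].round(3))
"
```

```text
t 7.72 pos [0.4062 0.4211 0.1558] goal [0.4058 0.4214 0.1556] delta [-0.0003  0.0003 -0.0003] |d| 0.001 rot [ 0.04  0.05 -0.01] ang 0.1 q [ 0.92  0.53  1.63 -0.64  0.96  0.13]
red pot [ 0.6581 -0.0058  0.068 ] label [ 0.6032 -0.0222  0.03  ] dist 0.0573 yaw deg 16.7 rim px [21.2 21.3]
orange pot [0.5956 0.1753 0.068 ] label [0.5438 0.1499 0.03  ] dist 0.0576 yaw deg 26.2 rim px [21.1 21.6]
? pot [0.5258 0.3688 0.068 ] label [0.5438 0.1499 0.03  ] dist 0.2196 yaw deg 94.7 rim px [21.3 22.4]
lid [0.4709 0.173  0.012 ] knob [array([0.4703, 0.171 , 0.035 ])] [24.2 24.9]
lid [0.4622 0.0704 0.012 ] knob [array([0.4615, 0.0694, 0.035 ])] [24.4 24.9]
lid [ 0.4388 -0.0592  0.012 ] knob [array([ 0.4382, -0.0595,  0.035 ])] [24.4 24.7]
lid [ 0.4387 -0.1641  0.012 ] knob [array([ 0.4377, -0.1637,  0.035 ])] [24.3 24.9]
handle axis [-0.303  0.056  0.951] mean [0.4213 0.411  0.1489] 449
tool z [ 0.459 -0.202 -0.865]
```

Call:
step_arm(
  targets=[
    {"xyz": [0, 0, 0], "rot": [0, 0, 0]},
    {"xyz": [0, 0, 0], "rot": [0, 0, 0]},
    {"xyz": [0, 0, 0], "rot": [0, 0, 0]},
    {"xyz": [0, 0, 0], "rot": [0, 0, 0]},
    {"xyz": [0, 0, 0], "rot": [0, 0, 0]},
    {"xyz": [0, 0, 0], "rot": [0, 0, 0]},
    {"xyz": [0, 0, 0], "rot": [0, 0, 0]},
    {"xyz": [0, 0, 0], "rot": [0, 0, 0]},
  ],
)

```text
time_s: 8.48
ee_pos: [0.4062, 0.4212, 0.1558]
tool_rot: [0.254, 0.198, 0.945, -0.053]
ft_force: [1.1, 0.7, -2.6]
grip_width: 0.0272
```

Call:
step_arm(
  targets=[
    {"xyz": [0, 0, 0], "rot": [0, 0, 0]},
    {"xyz": [0, 0, 0], "rot": [0, 0, 0]},
    {"xyz": [0, 0, 0], "rot": [0, 0, 0]},
    {"xyz": [0, 0, 0], "rot": [0, 0, 0]},
    {"xyz": [0, 0, 0], "rot": [0, 0, 0]},
    {"xyz": [0, 0, 0], "rot": [0, 0, 0]},
    {"xyz": [0, 0, 0], "rot": [0, 0, 0]},
    {"xyz": [0, 0, 0], "rot": [0, 0, 0]},
  ],
)

```text
time_s: 9.15
ee_pos: [0.4062, 0.4211, 0.1558]
tool_rot: [0.254, 0.198, 0.945, -0.053]
ft_force: [-0.8, -0.0, -2.6]
grip_width: 0.0275
```

Call:
step_arm(
  targets=[
    {"xyz": [0, 0, 0], "rot": [0, 0, 0]},
    {"xyz": [0, 0, 0], "rot": [0, 0, 0]},
    {"xyz": [0, 0, 0], "rot": [0, 0, 0]},
    {"xyz": [0, 0, 0], "rot": [0, 0, 0]},
    {"xyz": [0, 0, 0], "rot": [0, 0, 0]},
    {"xyz": [0, 0, 0], "rot": [0, 0, 0]},
    {"xyz": [0, 0, 0], "rot": [0, 0, 0]},
    {"xyz": [0, 0, 0], "rot": [0, 0, 0]},
  ],
)

```text
time_s: 9.82
ee_pos: [0.4062, 0.4212, 0.1558]
tool_rot: [0.254, 0.198, 0.945, -0.053]
ft_force: [-0.2, 0.6, -2.9]
grip_width: 0.0272
```

Call:
step_arm(
  targets=[
    {"xyz": [0, 0, 0], "rot": [0, 0, 0]},
    {"xyz": [0, 0, 0], "rot": [0, 0, 0]},
    {"xyz": [0, 0, 0], "rot": [0, 0, 0]},
    {"xyz": [0, 0, 0], "rot": [0, 0, 0]},
    {"xyz": [0, 0, 0], "rot": [0, 0, 0]},
    {"xyz": [0, 0, 0], "rot": [0, 0, 0]},
    {"xyz": [0, 0, 0], "rot": [0, 0, 0]},
    {"xyz": [0, 0, 0], "rot": [0, 0, 0]},
  ],
)

```text
time_s: 10.48
ee_pos: [0.4062, 0.4211, 0.1558]
tool_rot: [0.254, 0.198, 0.945, -0.053]
ft_force: [0.5, -0.4, -1.7]
grip_width: 0.0272
```

```bash
python3 -c "
from h import *
go('green');survey(Cam('top'))
c=Cam('scene');cv2.imwrite('pics/scene4.png',cv2.resize(c.rgb[130:280,200:600,::-1],None,fx=2,fy=2,interpolation=2));c=Cam('wrist','wrist4.png');print(monitor.observe().keys())
"
```

```text
t 10.48 pos [0.4062 0.4211 0.1558] goal [0.4058 0.4214 0.1556] delta [-0.0003  0.0003 -0.0002] |d| 0.001 rot [ 0.05  0.05 -0.02] ang 0.1 q [ 0.92  0.53  1.63 -0.64  0.96  0.13]
red pot [ 0.6582 -0.0058  0.068 ] label [ 0.6032 -0.0222  0.03  ] dist 0.0574 yaw deg 16.6 rim px [21.1 21.4]
orange pot [0.5956 0.1755 0.068 ] label [0.5438 0.1499 0.03  ] dist 0.0577 yaw deg 26.3 rim px [21.1 21.6]
? pot [0.5258 0.3689 0.068 ] label [0.5438 0.1499 0.03  ] dist 0.2197 yaw deg 94.7 rim px [21.3 22.4]
lid [0.4709 0.173  0.012 ] knob [array([0.4704, 0.1712, 0.035 ])] [24.2 24.9]
lid [0.4622 0.0705 0.012 ] knob [array([0.4615, 0.0694, 0.035 ])] [24.4 24.8]
lid [ 0.4387 -0.0592  0.012 ] knob [array([ 0.4382, -0.0595,  0.035 ])] [24.4 24.7]
lid [ 0.4387 -0.164   0.012 ] knob [array([ 0.4377, -0.1637,  0.035 ])] [24.3 25. ]
dict_keys(['time_s', 'qpos', 'qvel', 'joint_torque', 'ee_pos', 'tool_rot', 'ft_force', 'wrist_torque', 'grip_width'])
```

View pics/wrist4.png

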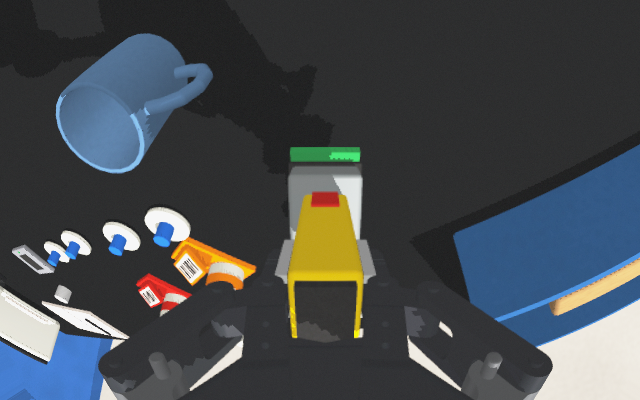

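Call:
step_arm(
  targets=[
    {"xyz": [0.003, -0.0013, -0.0056], "rot": [0, 0, 0]},
    {"xyz": [0.003, -0.0013, -0.0056], "rot": [0, 0, 0]},
    {"xyz": [0, 0, 0], "rot": [0, 0, 0]},
    {"xyz": [0, 0, 0], "rot": [0, 0, 0]},
    {"xyz": [0, 0, 0], "rot": [0, 0, 0]},
    {"xyz": [0, 0, 0], "rot": [0, 0, 0]},
    {"xyz": [0, 0, 0], "rot": [0, 0, 0]},
    {"xyz": [0, 0, 0], "rot": [0, 0, 0]},
  ],
)

```text
time_s: 11.3
ee_pos: [0.4122, 0.4187, 0.1448]
tool_rot: [0.254, 0.198, 0.945, -0.053]
ft_force: [-0.3, -0.0, -2.2]
grip_width: 0.0275
```

Call:
step_arm(
  targets=[
    {"xyz": [0, 0, 0], "rot": [0, 0, 0]},
    {"xyz": [0, 0, 0], "rot": [0, 0, 0]},
    {"xyz": [0, 0, 0], "rot": [0, 0, 0]},
    {"xyz": [0, 0, 0], "rot": [0, 0, 0]},
    {"xyz": [0, 0, 0], "rot": [0, 0, 0]},
    {"xyz": [0, 0, 0], "rot": [0, 0, 0]},
    {"xyz": [0, 0, 0], "rot": [0, 0, 0]},
    {"xyz": [0, 0, 0], "rot": [0, 0, 0]},
  ],
)

```text
time_s: 11.97
ee_pos: [0.4122, 0.4185, 0.1446]
tool_rot: [0.254, 0.198, 0.945, -0.053]
ft_force: [-0.6, 0.4, -3.6]
grip_width: 0.0273
```

Call:
step_arm(
  targets=[
    {"xyz": [0, 0, 0], "rot": [0, 0, 0]},
    {"xyz": [0, 0, 0], "rot": [0, 0, 0]},
    {"xyz": [0, 0, 0], "rot": [0, 0, 0]},
    {"xyz": [0, 0, 0], "rot": [0, 0, 0]},
    {"xyz": [0, 0, 0], "rot": [0, 0, 0]},
    {"xyz": [0, 0, 0], "rot": [0, 0, 0]},
    {"xyz": [0, 0, 0], "rot": [0, 0, 0]},
    {"xyz": [0, 0, 0], "rot": [0, 0, 0]},
  ],
)

```text
time_s: 12.63
ee_pos: [0.4122, 0.4186, 0.1446]
tool_rot: [0.254, 0.198, 0.945, -0.053]
ft_force: [-0.5, -0.3, -2.4]
grip_width: 0.0274
```

Call:
step_arm(
  targets=[
    {"xyz": [0, 0, 0], "rot": [0, 0, 0]},
    {"xyz": [0, 0, 0], "rot": [0, 0, 0]},
    {"xyz": [0, 0, 0], "rot": [0, 0, 0]},
    {"xyz": [0, 0, 0], "rot": [0, 0, 0]},
    {"xyz": [0, 0, 0], "rot": [0, 0, 0]},
    {"xyz": [0, 0, 0], "rot": [0, 0, 0]},
    {"xyz": [0, 0, 0], "rot": [0, 0, 0]},
    {"xyz": [0, 0, 0], "rot": [0, 0, 0]},
  ],
)

```text
time_s: 13.3
ee_pos: [0.4122, 0.4185, 0.1446]
tool_rot: [0.254, 0.198, 0.945, -0.053]
ft_force: [-0.4, -0.2, -3.2]
grip_width: 0.0272
```

Call:
step_arm(
  targets=[
    {"xyz": [-0.0075, 0.0033, 0.0142], "rot": [0, 0, 0]},
    {"xyz": [-0.0075, 0.0033, 0.0142], "rot": [0, 0, 0]},
    {"xyz": [0, 0, 0], "rot": [0, 0, 0]},
    {"xyz": [0, 0, 0], "rot": [0, 0, 0]},
    {"xyz": [0, 0, 0], "rot": [0, 0, 0]},
    {"xyz": [0, 0, 0], "rot": [0, 0, 0]},
    {"xyz": [0, 0, 0], "rot": [0, 0, 0]},
    {"xyz": [0, 0, 0], "rot": [0, 0, 0]},
  ],
)

```text
time_s: 13.97
ee_pos: [0.3973, 0.4248, 0.1723]
tool_rot: [0.254, 0.198, 0.945, -0.054]
ft_force: [0.4, -0.3, -2.9]
grip_width: 0.0272
```

```bash
python3 -c "
from h import *
go('green',.065)"
```

```text
t 13.97 pos [0.3973 0.4248 0.1723] goal [0.3967 0.4255 0.1729] delta [-0.0006  0.0007  0.0006] |d| 0.001 rot [0.1  0.01 0.  ] ang 0.1 q [ 0.94  0.51  1.61 -0.62  1.    0.12]
```

Call:
step_arm(
  targets=[
    {"xyz": [0, 0, 0], "rot": [0, 0, 0]},
    {"xyz": [0, 0, 0], "rot": [0, 0, 0]},
    {"xyz": [0, 0, 0], "rot": [0, 0, 0]},
    {"xyz": [0, 0, 0], "rot": [0, 0, 0]},
    {"xyz": [0, 0, 0], "rot": [0, 0, 0]},
    {"xyz": [0, 0, 0], "rot": [0, 0, 0]},
    {"xyz": [0, 0, 0], "rot": [0, 0, 0]},
    {"xyz": [0, 0, 0], "rot": [0, 0, 0]},
  ],
)

```text
time_s: 14.63
ee_pos: [0.3972, 0.4252, 0.1731]
tool_rot: [0.254, 0.198, 0.945, -0.053]
ft_force: [-0.5, -0.0, -2.9]
grip_width: 0.0277
```

Call:
step_arm(
  targets=[
    {"xyz": [0, 0, 0], "rot": [0, 0, 0]},
    {"xyz": [0, 0, 0], "rot": [0, 0, 0]},
    {"xyz": [0, 0, 0], "rot": [0, 0, 0]},
    {"xyz": [0, 0, 0], "rot": [0, 0, 0]},
    {"xyz": [0, 0, 0], "rot": [0, 0, 0]},
    {"xyz": [0, 0, 0], "rot": [0, 0, 0]},
    {"xyz": [0, 0, 0], "rot": [0, 0, 0]},
    {"xyz": [0, 0, 0], "rot": [0, 0, 0]},
  ],
)

```text
time_s: 15.3
ee_pos: [0.3972, 0.4251, 0.173]
tool_rot: [0.254, 0.198, 0.945, -0.053]
ft_force: [-0.1, -0.6, -3.2]
grip_width: 0.0276
```

Call:
step_arm(
  targets=[
    {"xyz": [0, 0, 0], "rot": [0, 0, 0]},
    {"xyz": [0, 0, 0], "rot": [0, 0, 0]},
    {"xyz": [0, 0, 0], "rot": [0, 0, 0]},
    {"xyz": [0, 0, 0], "rot": [0, 0, 0]},
    {"xyz": [0, 0, 0], "rot": [0, 0, 0]},
    {"xyz": [0, 0, 0], "rot": [0, 0, 0]},
    {"xyz": [0, 0, 0], "rot": [0, 0, 0]},
    {"xyz": [0, 0, 0], "rot": [0, 0, 0]},
  ],
)

```text
time_s: 15.97
ee_pos: [0.3972, 0.4252, 0.173]
tool_rot: [0.254, 0.198, 0.945, -0.053]
ft_force: [-0.3, -0.2, -1.6]
grip_width: 0.0271
```

```bash
python3 -c "
from h import *
go('green',.065);go('orange');survey(Cam('top'))"
```

```text
t 15.97 pos [0.3972 0.4252 0.173 ] goal [0.3967 0.4255 0.1729] delta [-0.0005  0.0003 -0.0001] |d| 0.001 rot [ 0.04  0.05 -0.01] ang 0.1 q [ 0.94  0.5   1.61 -0.62  1.    0.12]
t 15.97 pos [0.3972 0.4252 0.173 ] goal [0.4781 0.1175 0.1556] delta [ 0.0809 -0.3076 -0.0174] |d| 0.319 rot [2.000e-02 7.000e-02 4.989e+01] ang 49.9 q [ 0.94  0.5   1.61 -0.62  1.    0.12]
red pot [ 0.6581 -0.0057  0.068 ] label [ 0.6032 -0.0222  0.03  ] dist 0.0573 yaw deg 16.7 rim px [21.2 21.4]
orange pot [0.5956 0.1754 0.068 ] label [0.5438 0.1499 0.03  ] dist 0.0577 yaw deg 26.2 rim px [21.1 21.6]
? pot [0.5258 0.3688 0.068 ] label [0.5438 0.1499 0.03  ] dist 0.2196 yaw deg 94.7 rim px [21.3 22.4]
lid [0.4709 0.173  0.012 ] knob [array([0.4704, 0.1712, 0.035 ])] [24.2 24.9]
lid [0.4622 0.0704 0.012 ] knob [array([0.4615, 0.0694, 0.035 ])] [24.4 24.9]
lid [ 0.4387 -0.0592  0.012 ] knob [array([ 0.4382, -0.0595,  0.035 ])] [24.4 24.7]
lid [ 0.4387 -0.164   0.012 ] knob [array([ 0.4377, -0.1637,  0.035 ])] [24.3 25. ]
```

Call:
step_arm(
  targets=[
    {"xyz": [0, 0, 0.04], "rot": [0, 0, 0]},
    {"xyz": [0.011, -0.038, 0], "rot": [0, 0, 6.2]},
    {"xyz": [0.01, -0.038, 0], "rot": [0, 0, 6.2]},
    {"xyz": [0.01, -0.039, 0], "rot": [0, 0, 6.2]},
    {"xyz": [0.01, -0.039, 0], "rot": [0, 0, 6.3]},
    {"xyz": [0.01, -0.039, 0], "rot": [0, 0, 6.3]},
    {"xyz": [0.01, -0.039, 0], "rot": [0, 0, 6.3]},
    {"xyz": [0.01, -0.038, 0], "rot": [0, 0, 6.2]},
  ],
)

```text
time_s: 16.68
ee_pos: [0.4476, 0.2286, 0.2101]
tool_rot: [0.246, -0.07, 0.966, 0.019]
ft_force: [-0.4, 0.1, -2.7]
grip_width: 0.0275
```

Call:
step_arm(
  targets=[
    {"xyz": [0.01, -0.038, 0], "rot": [0, 0, 6.2]},
    {"xyz": [0, 0, -0.03], "rot": [0, 0, 0]},
    {"xyz": [0, 0, -0.027], "rot": [0, 0, 0]},
    {"xyz": [0, 0, 0], "rot": [0, 0, 0]},
    {"xyz": [0, 0, 0], "rot": [0, 0, 0]},
    {"xyz": [0, 0, 0], "rot": [0, 0, 0]},
    {"xyz": [0, 0, 0], "rot": [0, 0, 0]},
  ],
)

```text
time_s: 17.27
ee_pos: [0.4521, 0.216, 0.1537]
tool_rot: [0.244, -0.091, 0.965, 0.024]
ft_force: [1.6, 0.0, -3.2]
grip_width: 0.0274
```

```bash
python3 -c "
from h import *
go('orange')"
```

```text
t 17.27 pos [0.4521 0.216  0.1537] goal [0.4781 0.1175 0.1556] delta [ 0.026  -0.0985  0.0019] |d| 0.102 rot [ 0.36 -1.6  15.41] ang 15.5 q [ 0.33  0.24  2.11 -0.22  0.31 -1.24]
```

Call:
step_arm(
  targets=[
    {"xyz": [0.005, -0.02, 0.002], "rot": [0, -0.3, 3]},
    {"xyz": [0.005, -0.02, 0], "rot": [0.1, -0.3, 3]},
    {"xyz": [0.005, -0.02, 0], "rot": [0.1, -0.3, 3]},
    {"xyz": [0.005, -0.02, 0], "rot": [0.1, -0.3, 3]},
    {"xyz": [0.006, -0.0185, 0], "rot": [0.1, -0.4, 3.4]},
    {"xyz": [0, 0, 0], "rot": [0, 0, 0]},
    {"xyz": [0, 0, 0], "rot": [0, 0, 0]},
    {"xyz": [0, 0, 0], "rot": [0, 0, 0]},
  ],
)

```text
time_s: 17.93
ee_pos: [0.4644, 0.1596, 0.1522]
tool_rot: [0.242, -0.164, 0.955, 0.044]
ft_force: [-0.0, -0.7, -3.1]
grip_width: 0.0274
```

```bash
python3 -c "
from h import *
go('orange');go('orange',.03)
c=Cam('scene');cv2.imwrite('pics/scene5.png',cv2.resize(c.rgb[50:270,220:540,::-1],None,fx=2.4,fy=2.4,interpolation=2))"
```

```text
t 17.93 pos [0.4644 0.1596 0.1522] goal [0.4781 0.1175 0.1556] delta [ 0.0136 -0.0421  0.0034] |d| 0.044 rot [ 0.38 -1.53  6.72] ang 6.9 q [ 0.1   0.22  2.15  0.39  0.31 -2.15]
t 17.93 pos [0.4644 0.1596 0.1522] goal [0.4848 0.1209 0.1426] delta [ 0.0204 -0.0388 -0.0096] |d| 0.045 rot [ 0.38 -1.53  6.72] ang 6.9 q [ 0.1   0.22  2.15  0.39  0.31 -2.15]
```

View pics/scene5.png

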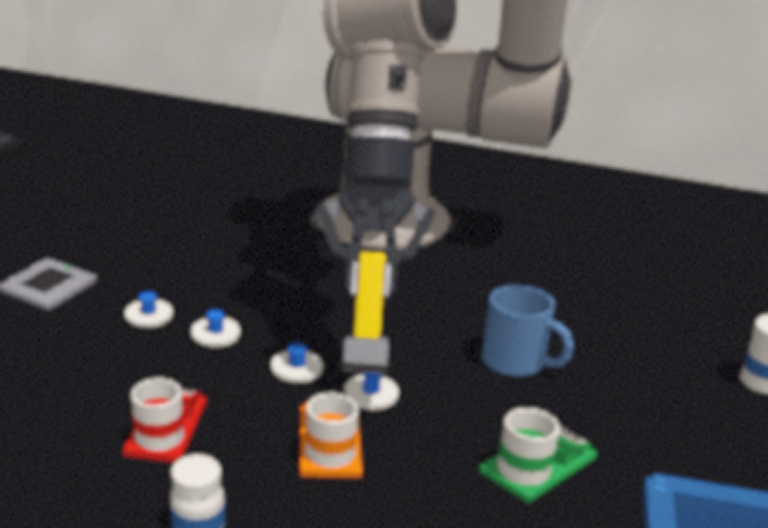

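Call:
step_arm(
  targets=[
    {"xyz": [0.002, -0.006, 0.0005], "rot": [0, -0.2, 1]},
    {"xyz": [0.002, -0.006, 0.0005], "rot": [0, -0.2, 1]},
    {"xyz": [0.002, -0.006, 0.0005], "rot": [0, -0.2, 1]},
    {"xyz": [0.002, -0.006, 0.0005], "rot": [0, -0.2, 1]},
    {"xyz": [0.002, -0.006, 0.0005], "rot": [0, -0.2, 1]},
    {"xyz": [0.002, -0.006, 0.0005], "rot": [0, -0.2, 1]},
    {"xyz": [0.0016, -0.006, 0.0005], "rot": [0.3, -0.2, 0.7]},
    {"xyz": [0, 0, 0], "rot": [0, 0, 0]},
  ],
)

```text
time_s: 18.65
ee_pos: [0.4782, 0.117, 0.1552]
tool_rot: [0.251, -0.219, 0.941, 0.058]
ft_force: [-0.3, -0.2, -2.1]
grip_width: 0.0274
```

```bash
python3 -c "
from h import *
go('orange');go('orange',.03)"
```

```text
t 18.65 pos [0.4782 0.117  0.1552] goal [0.4781 0.1175 0.1556] delta [-0.0002  0.0005  0.0004] |d| 0.001 rot [ 0.14 -0.12 -0.02] ang 0.2 q [-0.07  0.22  2.15  0.7   0.4  -2.7 ]
t 18.65 pos [0.4782 0.117  0.1552] goal [0.4848 0.1209 0.1426] delta [ 0.0066  0.0038 -0.0126] |d| 0.015 rot [ 0.14 -0.12 -0.02] ang 0.2 q [-0.07  0.22  2.15  0.7   0.4  -2.7 ]
```

Call:
step_arm(
  targets=[
    {"xyz": [0, 0, 0], "rot": [0, 0, 0]},
    {"xyz": [0, 0, 0], "rot": [0, 0, 0]},
    {"xyz": [0, 0, 0], "rot": [0, 0, 0]},
    {"xyz": [0, 0, 0], "rot": [0, 0, 0]},
    {"xyz": [0, 0, 0], "rot": [0, 0, 0]},
    {"xyz": [0, 0, 0], "rot": [0, 0, 0]},
    {"xyz": [0, 0, 0], "rot": [0, 0, 0]},
    {"xyz": [0, 0, 0], "rot": [0, 0, 0]},
  ],
)

```text
time_s: 19.32
ee_pos: [0.4778, 0.1173, 0.1549]
tool_rot: [0.25, -0.22, 0.941, 0.058]
ft_force: [-0.3, 1.0, -2.7]
grip_width: 0.0271
```

Call:
step_arm(
  targets=[
    {"xyz": [0, 0, 0], "rot": [0, 0, 0]},
    {"xyz": [0, 0, 0], "rot": [0, 0, 0]},
    {"xyz": [0, 0, 0], "rot": [0, 0, 0]},
    {"xyz": [0, 0, 0], "rot": [0, 0, 0]},
    {"xyz": [0, 0, 0], "rot": [0, 0, 0]},
    {"xyz": [0, 0, 0], "rot": [0, 0, 0]},
    {"xyz": [0, 0, 0], "rot": [0, 0, 0]},
    {"xyz": [0, 0, 0], "rot": [0, 0, 0]},
  ],
)

```text
time_s: 19.98
ee_pos: [0.4778, 0.1172, 0.1549]
tool_rot: [0.25, -0.22, 0.941, 0.058]
ft_force: [-0.1, -0.2, -3.1]
grip_width: 0.0272
```

Call:
step_arm(
  targets=[
    {"xyz": [0, 0, 0], "rot": [0, 0, 0]},
    {"xyz": [0, 0, 0], "rot": [0, 0, 0]},
    {"xyz": [0, 0, 0], "rot": [0, 0, 0]},
    {"xyz": [0, 0, 0], "rot": [0, 0, 0]},
    {"xyz": [0, 0, 0], "rot": [0, 0, 0]},
    {"xyz": [0, 0, 0], "rot": [0, 0, 0]},
    {"xyz": [0, 0, 0], "rot": [0, 0, 0]},
    {"xyz": [0, 0, 0], "rot": [0, 0, 0]},
  ],
)

```text
time_s: 20.65
ee_pos: [0.4778, 0.1172, 0.1549]
tool_rot: [0.25, -0.22, 0.941, 0.058]
ft_force: [-0.1, -0.0, -3.8]
grip_width: 0.0273
```

Call:
step_arm(
  targets=[
    {"xyz": [0, 0, 0], "rot": [0, 0, 0]},
    {"xyz": [0, 0, 0], "rot": [0, 0, 0]},
    {"xyz": [0, 0, 0], "rot": [0, 0, 0]},
    {"xyz": [0, 0, 0], "rot": [0, 0, 0]},
    {"xyz": [0, 0, 0], "rot": [0, 0, 0]},
    {"xyz": [0, 0, 0], "rot": [0, 0, 0]},
    {"xyz": [0, 0, 0], "rot": [0, 0, 0]},
    {"xyz": [0, 0, 0], "rot": [0, 0, 0]},
  ],
)

```text
time_s: 21.32
ee_pos: [0.4778, 0.1172, 0.1548]
tool_rot: [0.25, -0.22, 0.941, 0.058]
ft_force: [-0.5, -0.6, -3.2]
grip_width: 0.0274
```

```bash
python3 -c "
from h import *
go('orange');survey(Cam('top','top6.png'));Cam('wrist','wrist6.png')"
```

```text
t 21.32 pos [0.4778 0.1172 0.1548] goal [0.4781 0.1175 0.1556] delta [0.0003 0.0003 0.0007] |d| 0.001 rot [ 0.14 -0.17 -0.04] ang 0.2 q [-0.07  0.22  2.15  0.7   0.4  -2.7 ]
red pot [ 0.6582 -0.0058  0.068 ] label [ 0.6032 -0.0222  0.03  ] dist 0.0574 yaw deg 16.6 rim px [21.1 21.4]
? pot [0.5956 0.1754 0.068 ] label [ 0.6032 -0.0222  0.03  ] dist 0.1978 yaw deg 92.2 rim px [21.1 21.6]
green pot [0.5258 0.3688 0.068 ] label [0.4726 0.3922 0.03  ] dist 0.0581 yaw deg -23.7 rim px [21.2 22.3]
lid [0.483  0.1833 0.012 ] knob [] [11.1 24.2]
lid [0.4651 0.0528 0.012 ] knob [] [ 8.7 18. ]
lid [ 0.4389 -0.0595  0.012 ] knob [array([ 0.4382, -0.0595,  0.035 ])] [24.2 24.6]
lid [ 0.4386 -0.164   0.012 ] knob [array([ 0.4377, -0.1637,  0.035 ])] [24.3 24.9]
```

View pics/top6.png

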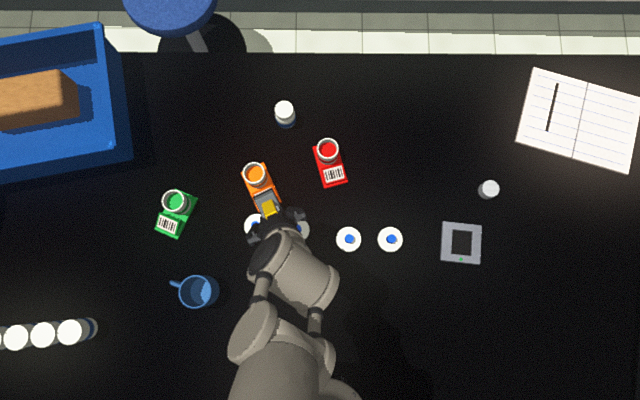

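View pics/wrist6.png

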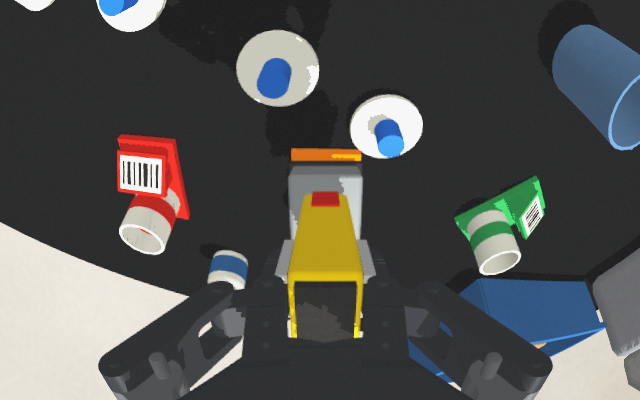

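Call:
step_arm(
  targets=[
    {"xyz": [0.003, 0.0015, -0.005], "rot": [0, 0, 0]},
    {"xyz": [0.003, 0.0015, -0.005], "rot": [0, 0, 0]},
    {"xyz": [0, 0, 0], "rot": [0, 0, 0]},
    {"xyz": [0, 0, 0], "rot": [0, 0, 0]},
    {"xyz": [0, 0, 0], "rot": [0, 0, 0]},
    {"xyz": [0, 0, 0], "rot": [0, 0, 0]},
    {"xyz": [0, 0, 0], "rot": [0, 0, 0]},
    {"xyz": [0, 0, 0], "rot": [0, 0, 0]},
  ],
)

```text
time_s: 22.08
ee_pos: [0.4838, 0.1202, 0.145]
tool_rot: [0.251, -0.22, 0.941, 0.058]
ft_force: [-0.4, 0.3, -3.6]
grip_width: 0.0275
```

Call:
step_arm(
  targets=[
    {"xyz": [0, 0, 0], "rot": [0, 0, 0]},
    {"xyz": [0, 0, 0], "rot": [0, 0, 0]},
    {"xyz": [0, 0, 0], "rot": [0, 0, 0]},
    {"xyz": [0, 0, 0], "rot": [0, 0, 0]},
    {"xyz": [0, 0, 0], "rot": [0, 0, 0]},
    {"xyz": [0, 0, 0], "rot": [0, 0, 0]},
    {"xyz": [0, 0, 0], "rot": [0, 0, 0]},
    {"xyz": [0, 0, 0], "rot": [0, 0, 0]},
  ],
)

```text
time_s: 22.75
ee_pos: [0.4838, 0.1202, 0.1449]
tool_rot: [0.25, -0.22, 0.941, 0.058]
ft_force: [0.0, 0.5, -2.7]
grip_width: 0.0273
```

Call:
step_arm(
  targets=[
    {"xyz": [0, 0, 0], "rot": [0, 0, 0]},
    {"xyz": [0, 0, 0], "rot": [0, 0, 0]},
    {"xyz": [0, 0, 0], "rot": [0, 0, 0]},
    {"xyz": [0, 0, 0], "rot": [0, 0, 0]},
    {"xyz": [0, 0, 0], "rot": [0, 0, 0]},
    {"xyz": [0, 0, 0], "rot": [0, 0, 0]},
    {"xyz": [0, 0, 0], "rot": [0, 0, 0]},
    {"xyz": [0, 0, 0], "rot": [0, 0, 0]},
  ],
)

```text
time_s: 23.42
ee_pos: [0.4838, 0.1202, 0.1449]
tool_rot: [0.25, -0.22, 0.941, 0.058]
ft_force: [0.2, 0.4, -3.5]
grip_width: 0.0271
```

Call:
step_arm(
  targets=[
    {"xyz": [0, 0, 0], "rot": [0, 0, 0]},
    {"xyz": [0, 0, 0], "rot": [0, 0, 0]},
    {"xyz": [0, 0, 0], "rot": [0, 0, 0]},
    {"xyz": [0, 0, 0], "rot": [0, 0, 0]},
    {"xyz": [0, 0, 0], "rot": [0, 0, 0]},
    {"xyz": [0, 0, 0], "rot": [0, 0, 0]},
    {"xyz": [0, 0, 0], "rot": [0, 0, 0]},
    {"xyz": [0, 0, 0], "rot": [0, 0, 0]},
  ],
)

```text
time_s: 24.08
ee_pos: [0.4838, 0.1202, 0.1449]
tool_rot: [0.25, -0.22, 0.941, 0.058]
ft_force: [0.1, -0.9, -3.1]
grip_width: 0.0271
```

Call:
step_arm(
  targets=[
    {"xyz": [-0.0037, -0.0018, 0.007], "rot": [0, 0, 0]},
    {"xyz": [-0.0037, -0.0018, 0.007], "rot": [0, 0, 0]},
    {"xyz": [-0.0037, -0.0018, 0.007], "rot": [0, 0, 0]},
    {"xyz": [-0.0037, -0.0018, 0.007], "rot": [0, 0, 0]},
    {"xyz": [0, 0, 0], "rot": [0, 0, 0]},
    {"xyz": [0, 0, 0], "rot": [0, 0, 0]},
    {"xyz": [0, 0, 0], "rot": [0, 0, 0]},
    {"xyz": [0, 0, 0], "rot": [0, 0, 0]},
  ],
)

```text
time_s: 24.75
ee_pos: [0.4689, 0.1131, 0.1725]
tool_rot: [0.25, -0.22, 0.941, 0.058]
ft_force: [0.1, 0.2, -2.9]
grip_width: 0.0276
```

```bash
python3 -c "
from h import *
go('orange',.065);go('red')"
```

```text
t 24.75 pos [0.4689 0.1131 0.1725] goal [0.4691 0.1131 0.1729] delta [0.0002 0.     0.0004] |d| 0.0 rot [ 0.13 -0.2  -0.04] ang 0.2 q [-0.08  0.17  2.15  0.63  0.45 -2.64]
t 24.75 pos [0.4689 0.1131 0.1725] goal [ 0.5327 -0.0432  0.1556] delta [ 0.0638 -0.1563 -0.0169] |d| 0.17 rot [ 0.11 -0.21 -9.65] ang 9.6 q [-0.08  0.17  2.15  0.63  0.45 -2.64]
```

Call:
step_arm(
  targets=[
    {"xyz": [0, 0, 0], "rot": [0, 0, 0]},
    {"xyz": [0, 0, 0], "rot": [0, 0, 0]},
    {"xyz": [0, 0, 0], "rot": [0, 0, 0]},
    {"xyz": [0, 0, 0], "rot": [0, 0, 0]},
    {"xyz": [0, 0, 0], "rot": [0, 0, 0]},
    {"xyz": [0, 0, 0], "rot": [0, 0, 0]},
    {"xyz": [0, 0, 0], "rot": [0, 0, 0]},
    {"xyz": [0, 0, 0], "rot": [0, 0, 0]},
  ],
)

```text
time_s: 25.42
ee_pos: [0.469, 0.113, 0.1729]
tool_rot: [0.25, -0.22, 0.941, 0.058]
ft_force: [-0.2, -0.2, -2.9]
grip_width: 0.0274
```

Call:
step_arm(
  targets=[
    {"xyz": [0, 0, 0], "rot": [0, 0, 0]},
    {"xyz": [0, 0, 0], "rot": [0, 0, 0]},
    {"xyz": [0, 0, 0], "rot": [0, 0, 0]},
    {"xyz": [0, 0, 0], "rot": [0, 0, 0]},
    {"xyz": [0, 0, 0], "rot": [0, 0, 0]},
    {"xyz": [0, 0, 0], "rot": [0, 0, 0]},
    {"xyz": [0, 0, 0], "rot": [0, 0, 0]},
    {"xyz": [0, 0, 0], "rot": [0, 0, 0]},
  ],
)

```text
time_s: 26.08
ee_pos: [0.469, 0.113, 0.1729]
tool_rot: [0.25, -0.22, 0.941, 0.058]
ft_force: [-0.8, -0.1, -3.2]
grip_width: 0.0274
```

Call:
step_arm(
  targets=[
    {"xyz": [0, 0, 0], "rot": [0, 0, 0]},
    {"xyz": [0, 0, 0], "rot": [0, 0, 0]},
    {"xyz": [0, 0, 0], "rot": [0, 0, 0]},
    {"xyz": [0, 0, 0], "rot": [0, 0, 0]},
    {"xyz": [0, 0, 0], "rot": [0, 0, 0]},
    {"xyz": [0, 0, 0], "rot": [0, 0, 0]},
    {"xyz": [0, 0, 0.015], "rot": [0, 0, 0]},
    {"xyz": [0, 0, 0.015], "rot": [0, 0, 0]},
  ],
)

```text
time_s: 26.75
ee_pos: [0.4683, 0.113, 0.2023]
tool_rot: [0.249, -0.219, 0.942, 0.058]
ft_force: [0.5, 0.8, -3.3]
grip_width: 0.0276
```

Call:
step_arm(
  targets=[
    {"xyz": [0.01, -0.026, 0], "rot": [0, 0, -1.6]},
    {"xyz": [0.01, -0.026, 0], "rot": [0, 0, -1.6]},
    {"xyz": [0.01, -0.026, 0], "rot": [0, 0, -1.6]},
    {"xyz": [0.01, -0.026, 0], "rot": [0, 0, -1.6]},
    {"xyz": [0.012, -0.026, 0], "rot": [0, 0, -1.6]},
    {"xyz": [0.012, -0.026, 0], "rot": [0, 0, -1.6]},
    {"xyz": [0, 0, -0.025], "rot": [0, 0, 0]},
    {"xyz": [0, 0, -0.02], "rot": [0, 0, 0]},
  ],
)

```text
time_s: 27.42
ee_pos: [0.5341, -0.0451, 0.1579]
tool_rot: [0.255, -0.139, 0.956, 0.035]
ft_force: [0.0, 0.3, -4.3]
grip_width: 0.0273
```

Call:
step_arm(
  targets=[
    {"xyz": [0, 0, 0], "rot": [0, 0, 0]},
    {"xyz": [0, 0, 0], "rot": [0, 0, 0]},
    {"xyz": [0, 0, 0], "rot": [0, 0, 0]},
  ],
)

```text
time_s: 27.67
ee_pos: [0.5335, -0.043, 0.1588]
tool_rot: [0.255, -0.14, 0.956, 0.037]
ft_force: [0.4, 0.2, -2.6]
grip_width: 0.0273
```

```bash
python3 -c "
from h import *
go('red');survey(Cam('top'))"
```

```text
t 27.67 pos [ 0.5335 -0.043   0.1588] goal [ 0.5327 -0.0432  0.1556] delta [-0.0008 -0.0002 -0.0032] |d| 0.003 rot [ 0.13 -0.13 -0.05] ang 0.2 q [-0.4   0.29  2.02  0.7   0.52 -2.83]
? pot [ 0.6581 -0.0057  0.068 ] label [0.5438 0.1501 0.03  ] dist 0.1933 yaw deg -53.7 rim px [21.1 21.4]
orange pot [0.5956 0.1754 0.068 ] label [0.5438 0.1501 0.03  ] dist 0.0577 yaw deg 25.9 rim px [21.1 21.6]
green pot [0.5259 0.3688 0.068 ] label [0.4727 0.3921 0.03  ] dist 0.0581 yaw deg -23.7 rim px [21.2 22.3]
lid [0.4709 0.173  0.012 ] knob [array([0.4704, 0.1712, 0.035 ])] [24.2 24.9]
lid [0.4622 0.0705 0.012 ] knob [array([0.4615, 0.0694, 0.035 ])] [24.4 24.8]
lid [ 0.4425 -0.0243  0.012 ] knob [array([ 0.4429, -0.0257,  0.035 ])] [21.9 24.3]
```

Call:
step_arm(
  targets=[
    {"xyz": [-0.001, 0, -0.003], "rot": [0, 0, 0]},
    {"xyz": [0, 0, 0], "rot": [0, 0, 0]},
    {"xyz": [0, 0, 0], "rot": [0, 0, 0]},
    {"xyz": [0, 0, 0], "rot": [0, 0, 0]},
    {"xyz": [0, 0, 0], "rot": [0, 0, 0]},
  ],
)

```text
time_s: 28.13
ee_pos: [0.5321, -0.043, 0.1552]
tool_rot: [0.255, -0.14, 0.956, 0.037]
ft_force: [-0.6, 0.1, -2.8]
grip_width: 0.0275
```

```bash
python3 -c "
from h import *
go('red');Cam('top','top7.png');Cam('wrist','wrist7.png')"
```

```text
t 28.13 pos [ 0.5321 -0.043   0.1552] goal [ 0.5327 -0.0432  0.1556] delta [ 0.0006 -0.0003  0.0004] |d| 0.001 rot [ 0.12 -0.16 -0.05] ang 0.2 q [-0.41  0.3   2.03  0.71  0.51 -2.85]
```

View pics/top7.png

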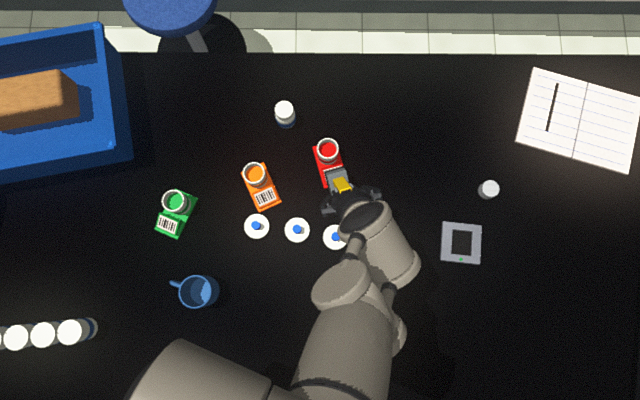

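View pics/wrist7.png

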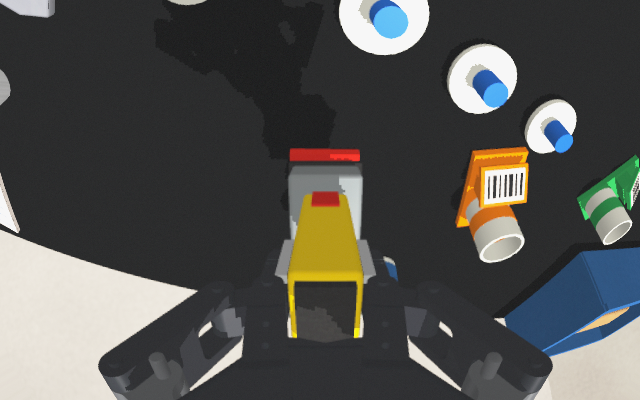

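Call:
step_arm(
  targets=[
    {"xyz": [0, 0, 0], "rot": [0, 0, 0]},
    {"xyz": [0, 0, 0], "rot": [0, 0, 0]},
    {"xyz": [0, 0, 0], "rot": [0, 0, 0]},
    {"xyz": [0, 0, 0], "rot": [0, 0, 0]},
    {"xyz": [0, 0, 0], "rot": [0, 0, 0]},
    {"xyz": [0, 0, 0], "rot": [0, 0, 0]},
    {"xyz": [0, 0, 0], "rot": [0, 0, 0]},
    {"xyz": [0, 0, 0], "rot": [0, 0, 0]},
  ],
)

```text
time_s: 28.9
ee_pos: [0.532, -0.043, 0.1549]
tool_rot: [0.254, -0.14, 0.956, 0.037]
ft_force: [-0.4, 0.3, -3.6]
grip_width: 0.0273
```

Call:
step_arm(
  targets=[
    {"xyz": [0, 0, 0], "rot": [0, 0, 0]},
    {"xyz": [0, 0, 0], "rot": [0, 0, 0]},
    {"xyz": [0, 0, 0], "rot": [0, 0, 0]},
    {"xyz": [0, 0, 0], "rot": [0, 0, 0]},
    {"xyz": [0, 0, 0], "rot": [0, 0, 0]},
    {"xyz": [0, 0, 0], "rot": [0, 0, 0]},
    {"xyz": [0, 0, 0], "rot": [0, 0, 0]},
    {"xyz": [0, 0, 0], "rot": [0, 0, 0]},
  ],
)

```text
time_s: 29.57
ee_pos: [0.532, -0.043, 0.1549]
tool_rot: [0.254, -0.14, 0.956, 0.037]
ft_force: [-1.5, -0.1, -3.3]
grip_width: 0.0275
```

Call:
step_arm(
  targets=[
    {"xyz": [0, 0, 0], "rot": [0, 0, 0]},
    {"xyz": [0, 0, 0], "rot": [0, 0, 0]},
    {"xyz": [0, 0, 0], "rot": [0, 0, 0]},
    {"xyz": [0, 0, 0], "rot": [0, 0, 0]},
    {"xyz": [0, 0, 0], "rot": [0, 0, 0]},
    {"xyz": [0, 0, 0], "rot": [0, 0, 0]},
    {"xyz": [0, 0, 0], "rot": [0, 0, 0]},
    {"xyz": [0, 0, 0], "rot": [0, 0, 0]},
  ],
)

```text
time_s: 30.23
ee_pos: [0.532, -0.043, 0.1548]
tool_rot: [0.254, -0.14, 0.956, 0.037]
ft_force: [-0.6, -0.6, -3.2]
grip_width: 0.0268
```

Call:
step_arm(
  targets=[
    {"xyz": [0, 0, 0], "rot": [0, 0, 0]},
    {"xyz": [0, 0, 0], "rot": [0, 0, 0]},
    {"xyz": [0, 0, 0], "rot": [0, 0, 0]},
    {"xyz": [0, 0, 0], "rot": [0, 0, 0]},
    {"xyz": [0, 0, 0], "rot": [0, 0, 0]},
    {"xyz": [0, 0, 0], "rot": [0, 0, 0]},
    {"xyz": [0.003, 0.001, -0.0055], "rot": [0, 0, 0]},
    {"xyz": [0.003, 0.001, -0.0055], "rot": [0, 0, 0]},
  ],
)

```text
time_s: 30.9
ee_pos: [0.5383, -0.0411, 0.1438]
tool_rot: [0.255, -0.14, 0.956, 0.037]
ft_force: [0.8, -0.8, -3.0]
grip_width: 0.0274
```

Call:
step_arm(
  targets=[
    {"xyz": [0, 0, 0], "rot": [0, 0, 0]},
    {"xyz": [0, 0, 0], "rot": [0, 0, 0]},
    {"xyz": [0, 0, 0], "rot": [0, 0, 0]},
    {"xyz": [0, 0, 0], "rot": [0, 0, 0]},
    {"xyz": [0, 0, 0], "rot": [0, 0, 0]},
    {"xyz": [0, 0, 0], "rot": [0, 0, 0]},
    {"xyz": [0, 0, 0], "rot": [0, 0, 0]},
    {"xyz": [0, 0, 0], "rot": [0, 0, 0]},
  ],
)

```text
time_s: 31.57
ee_pos: [0.538, -0.041, 0.144]
tool_rot: [0.254, -0.14, 0.956, 0.037]
ft_force: [0.2, -0.2, -3.9]
grip_width: 0.0276
```

Call:
step_arm(
  targets=[
    {"xyz": [0, 0, 0], "rot": [0, 0, 0]},
    {"xyz": [0, 0, 0], "rot": [0, 0, 0]},
    {"xyz": [0, 0, 0], "rot": [0, 0, 0]},
    {"xyz": [0, 0, 0], "rot": [0, 0, 0]},
    {"xyz": [0, 0, 0], "rot": [0, 0, 0]},
    {"xyz": [0, 0, 0], "rot": [0, 0, 0]},
    {"xyz": [0, 0, 0], "rot": [0, 0, 0]},
    {"xyz": [0, 0, 0], "rot": [0, 0, 0]},
  ],
)

```text
time_s: 32.23
ee_pos: [0.538, -0.041, 0.1439]
tool_rot: [0.254, -0.14, 0.956, 0.037]
ft_force: [0.1, 0.0, -2.6]
grip_width: 0.0272
```

Call:
step_arm(
  targets=[
    {"xyz": [0, 0, 0], "rot": [0, 0, 0]},
    {"xyz": [0, 0, 0], "rot": [0, 0, 0]},
    {"xyz": [0, 0, 0], "rot": [0, 0, 0]},
    {"xyz": [0, 0, 0], "rot": [0, 0, 0]},
    {"xyz": [0, 0, 0], "rot": [0, 0, 0]},
    {"xyz": [0, 0, 0], "rot": [0, 0, 0]},
    {"xyz": [0, 0, 0], "rot": [0, 0, 0]},
    {"xyz": [0, 0, 0], "rot": [0, 0, 0]},
  ],
)

```text
time_s: 32.9
ee_pos: [0.538, -0.041, 0.1439]
tool_rot: [0.254, -0.14, 0.956, 0.037]
ft_force: [0.0, -0.2, -2.4]
grip_width: 0.0275
```

Call:
step_arm(
  targets=[
    {"xyz": [0, 0, 0], "rot": [0, 0, 0]},
    {"xyz": [0, 0, 0], "rot": [0, 0, 0]},
    {"xyz": [0, 0, 0], "rot": [0, 0, 0]},
    {"xyz": [0, 0, 0], "rot": [0, 0, 0]},
    {"xyz": [-0.004, -0.0012, 0.007], "rot": [0, 0, 0]},
    {"xyz": [-0.004, -0.0012, 0.007], "rot": [0, 0, 0]},
    {"xyz": [-0.004, -0.0012, 0.007], "rot": [0, 0, 0]},
    {"xyz": [-0.004, -0.0012, 0.007], "rot": [0, 0, 0]},
  ],
)

```text
time_s: 33.57
ee_pos: [0.5216, -0.046, 0.1729]
tool_rot: [0.255, -0.14, 0.956, 0.037]
ft_force: [-0.3, 1.0, -2.5]
grip_width: 0.0274
```

Call:
step_arm(
  targets=[
    {"xyz": [0, 0, 0], "rot": [0, 0, 0]},
    {"xyz": [0, 0, 0], "rot": [0, 0, 0]},
    {"xyz": [0, 0, 0], "rot": [0, 0, 0]},
    {"xyz": [0, 0, 0], "rot": [0, 0, 0]},
    {"xyz": [0, 0, 0], "rot": [0, 0, 0]},
    {"xyz": [0, 0, 0], "rot": [0, 0, 0]},
    {"xyz": [0, 0, 0], "rot": [0, 0, 0]},
    {"xyz": [0, 0, 0], "rot": [0, 0, 0]},
  ],
)

```text
time_s: 34.23
ee_pos: [0.522, -0.0457, 0.1716]
tool_rot: [0.254, -0.14, 0.956, 0.037]
ft_force: [-0.4, 0.2, -2.4]
grip_width: 0.0275
```

Call:
step_arm(
  targets=[
    {"xyz": [0, 0, 0], "rot": [0, 0, 0]},
    {"xyz": [0, 0, 0], "rot": [0, 0, 0]},
    {"xyz": [0, 0, 0], "rot": [0, 0, 0]},
    {"xyz": [0, 0, 0], "rot": [0, 0, 0]},
    {"xyz": [0, 0, 0], "rot": [0, 0, 0]},
    {"xyz": [0, 0, 0], "rot": [0, 0, 0]},
    {"xyz": [0, 0, 0], "rot": [0, 0, 0]},
    {"xyz": [0, 0, 0], "rot": [0, 0, 0]},
  ],
)

```text
time_s: 34.9
ee_pos: [0.522, -0.0458, 0.1719]
tool_rot: [0.254, -0.14, 0.956, 0.037]
ft_force: [-0.2, -0.1, -2.6]
grip_width: 0.0271
```

Call:
step_arm(
  targets=[
    {"xyz": [0, 0, 0], "rot": [0, 0, 0]},
    {"xyz": [0, 0, 0], "rot": [0, 0, 0]},
    {"xyz": [0, 0, 0], "rot": [0, 0, 0]},
    {"xyz": [0, 0, 0], "rot": [0, 0, 0]},
    {"xyz": [0, 0, 0], "rot": [0, 0, 0]},
    {"xyz": [0, 0, 0], "rot": [0, 0, 0]},
    {"xyz": [0, 0, 0], "rot": [0, 0, 0]},
    {"xyz": [0, 0, 0], "rot": [0, 0, 0]},
  ],
)

```text
time_s: 35.57
ee_pos: [0.522, -0.0458, 0.1718]
tool_rot: [0.254, -0.14, 0.956, 0.037]
ft_force: [0.2, -0.1, -2.7]
grip_width: 0.027
```

```bash
python3 -c "
from h import *
go('red',.065);survey(Cam('top')); goal([.4372,-.3400,.113],1.2,0)"
```

```text
t 35.57 pos [ 0.522  -0.0458  0.1718] goal [ 0.5231 -0.0461  0.1729] delta [ 0.0011 -0.0003  0.0011] |d| 0.002 rot [ 0.11 -0.19 -0.05] ang 0.2 q [-0.42  0.25  2.03  0.67  0.55 -2.81]
? pot [ 0.6582 -0.0058  0.068 ] label [0.544 0.15  0.03 ] dist 0.1932 yaw deg -53.8 rim px [21.1 21.4]
orange pot [0.5956 0.1753 0.068 ] label [0.544 0.15  0.03 ] dist 0.0574 yaw deg 26.1 rim px [21.2 21.6]
green pot [0.5258 0.3688 0.068 ] label [0.4726 0.3922 0.03  ] dist 0.058 yaw deg -23.7 rim px [21.3 22.4]
lid [0.4709 0.173  0.012 ] knob [array([0.4704, 0.1712, 0.035 ])] [24.2 24.9]
lid [0.4622 0.0705 0.012 ] knob [array([0.4615, 0.0694, 0.035 ])] [24.4 24.9]
lid [ 0.4426 -0.0256  0.012 ] knob [array([ 0.4431, -0.0256,  0.035 ])] [22.6 25.4]
t 35.62 pos [ 0.5219 -0.0458  0.1718] goal [ 0.4372 -0.34    0.113 ] delta [-0.0847 -0.2942 -0.0588] |d| 0.312 rot [ -4.59  29.52 -15.11] ang 33.5 q [-0.42  0.25  2.03  0.67  0.55 -2.81]
```

Call:
step_arm(
  targets=[
    {"xyz": [0, 0, 0.03], "rot": [0, 0, 0]},
    {"xyz": [-0.005, -0.01, 0.03], "rot": [-0.3, 2, -1]},
    {"xyz": [-0.01, -0.03, 0.02], "rot": [-0.5, 3, -1.5]},
    {"xyz": [-0.01, -0.03, 0], "rot": [-0.5, 3, -1.5]},
    {"xyz": [-0.01, -0.03, 0], "rot": [-0.5, 3, -1.5]},
    {"xyz": [-0.01, -0.03, 0], "rot": [-0.5, 3, -1.5]},
    {"xyz": [-0.01, -0.03, 0], "rot": [-0.5, 3, -1.5]},
    {"xyz": [-0.01, -0.03, 0], "rot": [-0.5, 3, -1.5]},
  ],
)

```text
time_s: 36.28
ee_pos: [0.4563, -0.2372, 0.2522]
tool_rot: [0.082, -0.054, 0.995, 0.011]
ft_force: [0.8, 0.4, -2.7]
grip_width: 0.0277
```

Call:
step_arm(
  targets=[
    {"xyz": [-0.01, -0.03, 0], "rot": [-0.5, 3, -1.5]},
    {"xyz": [-0.01, -0.03, 0], "rot": [-0.5, 3, -1.5]},
    {"xyz": [0, -0.03, 0], "rot": [-0.3, 3, -1.5]},
    {"xyz": [0, -0.015, 0], "rot": [0, 0.5, -0.6]},
    {"xyz": [0, 0, 0], "rot": [0, 0, 0]},
    {"xyz": [0, 0, 0], "rot": [0, 0, 0]},
    {"xyz": [0, 0, 0], "rot": [0, 0, 0]},
  ],
)

```text
time_s: 36.87
ee_pos: [0.4369, -0.34, 0.2515]
tool_rot: [-0.0, -0.011, 1.0, 0.001]
ft_force: [-0.5, -0.3, -2.1]
grip_width: 0.0271
```

```bash
python3 -c "
from h import *
goal([.4355,-.3405,.114],1.2,0);survey(Cam('top','top8.png'))"
```

```text
t 36.87 pos [ 0.4369 -0.34    0.2515] goal [ 0.4355 -0.3405  0.114 ] delta [-0.0014 -0.0005 -0.1375] |d| 0.138 rot [-0.16 -0.02 -0.07] ang 0.2 q [-0.8   0.39  1.44  0.    1.31 -2.39]
red pot [ 0.6582 -0.0058  0.068 ] label [ 0.6032 -0.0222  0.03  ] dist 0.0574 yaw deg 16.6 rim px [21.1 21.4]
orange pot [0.5956 0.1754 0.068 ] label [0.544 0.15  0.03 ] dist 0.0575 yaw deg 26.2 rim px [21.1 21.6]
green pot [0.5258 0.3689 0.068 ] label [0.4726 0.3922 0.03  ] dist 0.058 yaw deg -23.6 rim px [21.3 22.4]
lid [0.4709 0.173  0.012 ] knob [array([0.4704, 0.1712, 0.035 ])] [24.2 24.9]
lid [0.4622 0.0704 0.012 ] knob [array([0.4615, 0.0694, 0.035 ])] [24.4 24.9]
lid [ 0.4439 -0.0261  0.012 ] knob [array([ 0.4433, -0.0264,  0.035 ])] [24.5 24.6]
lid [ 0.4386 -0.1641  0.012 ] knob [array([ 0.4377, -0.1637,  0.035 ])] [24.4 24.9]
```

View pics/top8.png

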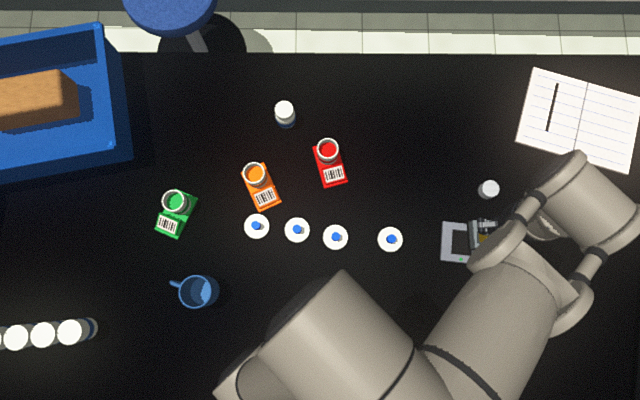

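Next I lower the scanner to just above the pad and then make small steps.

Call:
step_arm(
  targets=[
    {"xyz": [-0.001, 0, -0.03], "rot": [0, 0, 0]},
    {"xyz": [0, 0, -0.03], "rot": [0, 0, 0]},
    {"xyz": [0, 0, -0.03], "rot": [0, 0, 0]},
    {"xyz": [0, 0, -0.025], "rot": [0, 0, 0]},
    {"xyz": [0, 0, -0.012], "rot": [0, 0, 0]},
    {"xyz": [0, 0, 0], "rot": [0, 0, 0]},
    {"xyz": [0, 0, 0], "rot": [0, 0, 0]},
    {"xyz": [0, 0, 0], "rot": [0, 0, 0]},
  ],
)

```text
time_s: 37.58
ee_pos: [0.4367, -0.3409, 0.1264]
tool_rot: [0.001, -0.011, 1.0, -0.0]
ft_force: [-1.4, 0.8, -3.0]
grip_width: 0.0271
```

```bash
python3 -c "
from h import *
goal([.4355,-.3405,.112],1.2,0)"
```

```text
t 37.58 pos [ 0.4367 -0.3409  0.1264] goal [ 0.4355 -0.3405  0.112 ] delta [-0.0012  0.0004 -0.0144] |d| 0.014 rot [ 0.02  0.09 -0.09] ang 0.1 q [-0.8   0.52  1.61  0.    1.01 -2.4 ]
```

Call:
step_arm(
  targets=[
    {"xyz": [-0.001, 0, -0.004], "rot": [0, 0, 0]},
    {"xyz": [0, 0, -0.004], "rot": [0, 0, 0]},
    {"xyz": [0, 0, -0.003], "rot": [0, 0, 0]},
    {"xyz": [0, 0, -0.0015], "rot": [0, 0, 0]},
    {"xyz": [0, 0, 0], "rot": [0, 0, 0]},
    {"xyz": [0, 0, 0], "rot": [0, 0, 0]},
    {"xyz": [0, 0, 0], "rot": [0, 0, 0]},
  ],
)

```text
time_s: 38.17
ee_pos: [0.435, -0.3409, 0.1124]
tool_rot: [-0.0, -0.011, 1.0, 0.001]
ft_force: [0.7, 0.5, -2.1]
grip_width: 0.027
```

Call:
step_arm(
  targets=[
    {"xyz": [0, 0, -0.001], "rot": [0, 0, 0]},
    {"xyz": [0, 0, 0], "rot": [0, 0, 0]},
    {"xyz": [0, 0, 0], "rot": [0, 0, 0]},
  ],
)

```text
time_s: 38.42
ee_pos: [0.435, -0.3409, 0.1123]
tool_rot: [0.0, -0.011, 1.0, 0.0]
ft_force: [-2.8, 2.0, 5.2]
grip_width: 0.0274
```

Call:
step_arm(
  targets=[
    {"xyz": [0, 0, 0], "rot": [0, 0, 0]},
    {"xyz": [0, 0, 0], "rot": [0, 0, 0]},
    {"xyz": [0, 0, 0], "rot": [0, 0, 0]},
    {"xyz": [0, 0, 0], "rot": [0, 0, 0]},
    {"xyz": [0, 0, 0], "rot": [0, 0, 0]},
    {"xyz": [0, 0, 0], "rot": [0, 0, 0]},
  ],
  hand=1,
)

```text
time_s: 38.92
ee_pos: [0.435, -0.3408, 0.1113]
tool_rot: [-0.0, -0.011, 1.0, 0.001]
ft_force: [0.6, 0.2, 0.4]
grip_width: 0.0858
```

Call:
step_arm(
  targets=[
    {"xyz": [0, 0, 0.02], "rot": [0, 0, 0]},
    {"xyz": [0, 0, 0.03], "rot": [0, 0, 0]},
    {"xyz": [0, 0, 0.04], "rot": [0, 0, 0]},
    {"xyz": [0, 0.02, 0.03], "rot": [0, 0, 0]},
    {"xyz": [0, 0.04, 0], "rot": [0, 0, 0]},
    {"xyz": [0, 0.04, 0], "rot": [0, 0, 0]},
    {"xyz": [0, 0.04, 0], "rot": [0, 0, 0]},
    {"xyz": [0, 0.03, 0], "rot": [0, 0, 0]},
  ],
)

```text
time_s: 39.58
ee_pos: [0.4344, -0.1682, 0.2316]
tool_rot: [-0.0, -0.011, 1.0, 0.001]
ft_force: [0.5, -0.4, -0.1]
grip_width: 0.0855
```

Run:
```python
from h import *
c=Cam("top","top9.png"); survey(c); s=Cam("scene"); cv2.imwrite('pics/scene9.png',cv2.resize(s.rgb[90:280,150:500,::-1],None,fx=2.2,fy=2.2,interpolation=2))
vv,uu=np.mgrid[0:400,0:640]; P=c.dep(np.c_[uu.ravel(),vv.ravel()])
P=P[(c.d.ravel()>0)&(abs(P[:,0]-.43)<.09)&(abs(P[:,1]+.35)<.09)]
for lo,hi in((.009,.016),(.04,.055),(.125,.155)):
    Q=P[(P[:,2]>lo)&(P[:,2]<hi)]
    if len(Q)>3: r=cv2.minAreaRect(Q[:,:2].astype(np.float32)); print(lo,len(Q),np.round(r[0],4),np.round(r[1],4),round(r[2],1),np.median(Q[:,2]).round(4))
print(monitor.observe()["ee_pos"])
```

```text
red pot [ 0.6582 -0.0057  0.068 ] label [ 0.6032 -0.0222  0.03  ] dist 0.0575 yaw deg 16.7 rim px [21.1 21.3]
orange pot [0.5956 0.1754 0.068 ] label [0.544  0.1502 0.03  ] dist 0.0574 yaw deg 26.1 rim px [21.1 21.6]
green pot [0.5257 0.3688 0.068 ] label [0.4726 0.3922 0.03  ] dist 0.058 yaw deg -23.8 rim px [21.3 22.3]
lid [0.4709 0.173  0.012 ] knob [array([0.4704, 0.1712, 0.035 ])] [24.2 24.9]
lid [0.4622 0.0704 0.012 ] knob [array([0.4615, 0.0694, 0.035 ])] [24.4 24.9]
lid [ 0.4439 -0.0262  0.012 ] knob [array([ 0.4433, -0.0264,  0.035 ])] [24.5 24.6]
0.009 229 [ 0.4095 -0.3193] [0.0544 0.0507] 83.8 0.0117
0.04 37 [ 0.4117 -0.3237] [0.0152 0.0141] 0.5 0.048
[ 0.43448053 -0.16685135  0.23167121]
```

View pics/scene9.png

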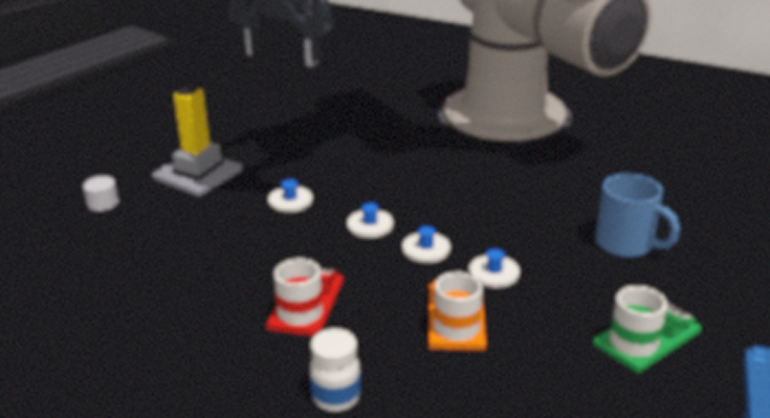

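Call:
step_arm(
  targets=[
    {"xyz": [0.002, 0.035, -0.03], "rot": [0, 0, 0]},
    {"xyz": [0.002, 0.035, -0.03], "rot": [0, 0, 0]},
    {"xyz": [0.002, 0.035, -0.03], "rot": [0, 0, 0]},
    {"xyz": [0.003, 0.035, -0.03], "rot": [0, 0, 0]},
    {"xyz": [0, 0, 0], "rot": [0, 0, 0]},
    {"xyz": [0, 0, 0], "rot": [0, 0, 0]},
    {"xyz": [0, 0, 0], "rot": [0, 0, 0]},
    {"xyz": [0, 0, 0], "rot": [0, 0, 0]},
  ],
  hand=0.6,
)

```text
time_s: 40.35
ee_pos: [0.4441, -0.0457, 0.124]
tool_rot: [0.001, -0.01, 1.0, 0.0]
ft_force: [-0.1, -0.5, 0.3]
grip_width: 0.0513
```

Run:
```python
from h import *
goal([.4436,-.0262,.035],1.2,0)
w=Cam("wrist","wrist10.png"); print(monitor.observe()["grip_width"])
for ce,st,m in blobs(cmask(w,"blue"),60,20000):
    v,u=np.nonzero(m); P=w.dep(np.c_[u,v]); Q=P[(P[:,2]>.03)&(P[:,2]<.04)]
    if len(Q)>30: print(ce.round(0),len(Q),Q.mean(0).round(4),((Q.max(0)+Q.min(0))/2).round(4))
```

```text
t 40.35 pos [ 0.4441 -0.0457  0.124 ] goal [ 0.4436 -0.0262  0.035 ] delta [-0.0005  0.0195 -0.089 ] |d| 0.091 rot [-0.03  0.12  0.01] ang 0.1 q [-0.28  0.35  1.9   0.    0.88 -1.87]
0.05115945700049005
[179. 195.] 539 [ 0.4379 -0.1635  0.0341] [ 0.4386 -0.1643  0.0333]
[349. 205.] 654 [ 0.4432 -0.027   0.0343] [ 0.4439 -0.027   0.0332]
[461. 227.] 494 [0.4612 0.0685 0.0342] [0.4619 0.0693 0.0331]
[547. 234.] 312 [0.4703 0.1706 0.034 ] [0.4708 0.1723 0.033 ]
[623. 367.] 303 [0.7589 0.5221 0.0349] [0.7662 0.523  0.035 ]
```

View pics/wrist10.png

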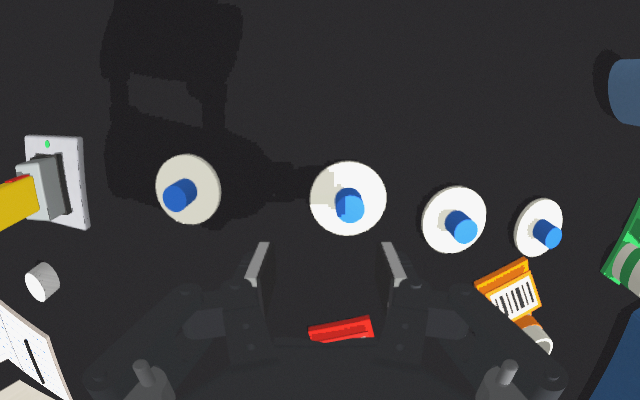

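Call:
step_arm(
  targets=[
    {"xyz": [-0.0005, 0.019, -0.02], "rot": [0, 0, 0]},
    {"xyz": [0, 0, -0.03], "rot": [0, 0, 0]},
    {"xyz": [0, 0, -0.025], "rot": [0, 0, 0]},
    {"xyz": [0, 0, 0], "rot": [0, 0, 0]},
    {"xyz": [0, 0, 0], "rot": [0, 0, 0]},
    {"xyz": [0, 0, 0], "rot": [0, 0, 0]},
  ],
)

```text
time_s: 40.9
ee_pos: [0.4437, -0.0263, 0.0494]
tool_rot: [0.001, -0.01, 1.0, 0.0]
ft_force: [0.9, -1.3, 0.7]
grip_width: 0.0515
```

```bash
python3 -c "
from h import *
goal([.4436,-.0265,.035],1.2,0)"
```

```text
t 40.9 pos [ 0.4437 -0.0263  0.0494] goal [ 0.4436 -0.0265  0.035 ] delta [-0.0001 -0.0002 -0.0144] |d| 0.014 rot [-0.05  0.11  0.01] ang 0.1 q [-0.23  0.48  1.98  0.    0.68 -1.83]
```

Call:
step_arm(
  targets=[
    {"xyz": [0, 0, -0.01], "rot": [0, 0, 0]},
    {"xyz": [0, 0, -0.0045], "rot": [0, 0, 0]},
    {"xyz": [0, 0, 0], "rot": [0, 0, 0]},
    {"xyz": [0, 0, 0], "rot": [0, 0, 0]},
    {"xyz": [0, 0, 0], "rot": [0, 0, 0]},
  ],
)

```text
time_s: 41.32
ee_pos: [0.4431, -0.0256, 0.0343]
tool_rot: [0.001, -0.011, 1.0, 0.001]
ft_force: [0.1, -0.7, -0.0]
grip_width: 0.0513
```

Call:
step_arm(
  targets=[
    {"xyz": [0, 0, 0], "rot": [0, 0, 0]},
    {"xyz": [0, 0, 0], "rot": [0, 0, 0]},
    {"xyz": [0, 0, 0], "rot": [0, 0, 0]},
    {"xyz": [0, 0, 0], "rot": [0, 0, 0]},
    {"xyz": [0, 0, 0], "rot": [0, 0, 0]},
    {"xyz": [0, 0, 0], "rot": [0, 0, 0]},
  ],
  hand=0,
)

```text
time_s: 41.82
ee_pos: [0.4428, -0.0254, 0.0341]
tool_rot: [0.0, -0.011, 1.0, 0.001]
ft_force: [-2.2, -0.2, 6.6]
grip_width: 0.0196
```

```bash
python3 -c "
from h import *
goal([.6582,-.0058,.16],1.2,0)
w=Cam('wrist')
cv2.imwrite('pics/wrist11.png',w.rgb[...,::-1])"
```

```text
t 41.82 pos [ 0.4428 -0.0254  0.0341] goal [ 0.6582 -0.0058  0.16  ] delta [0.2154 0.0196 0.1259] |d| 0.25 rot [-0.08  0.02 -0.06] ang 0.1 q [-0.23  0.51  1.99  0.    0.64 -1.83]
```

View pics/wrist11.png

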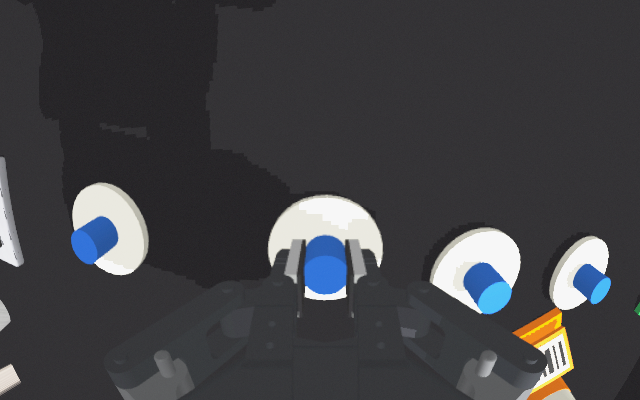

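Call:
step_arm(
  targets=[
    {"xyz": [0, 0, 0.02], "rot": [0, 0, 0]},
    {"xyz": [0, 0, 0.035], "rot": [0, 0, 0]},
    {"xyz": [0, 0, 0.035], "rot": [0, 0, 0]},
    {"xyz": [0, 0, 0.03], "rot": [0, 0, 0]},
    {"xyz": [0.03, 0.003, 0], "rot": [0, 0, 0]},
    {"xyz": [0, 0, 0], "rot": [0, 0, 0]},
    {"xyz": [0, 0, 0], "rot": [0, 0, 0]},
    {"xyz": [0, 0, 0], "rot": [0, 0, 0]},
  ],
)

```text
time_s: 42.53
ee_pos: [0.4717, -0.0222, 0.1528]
tool_rot: [-0.001, -0.011, 1.0, 0.001]
ft_force: [-0.7, 0.2, -0.3]
grip_width: 0.0198
```

```bash
python3 -c "
from h import *
goal([.6582,-.0058,.16],1.2,0)
c=Cam('scene');cv2.imwrite('pics/scene12.png',cv2.resize(c.rgb[100:260,220:460,::-1],None,fx=3,fy=3,interpolation=2))"
```

```text
t 42.53 pos [ 0.4717 -0.0222  0.1528] goal [ 0.6582 -0.0058  0.16  ] delta [0.1865 0.0164 0.0072] |d| 0.187 rot [-0.11 -0.14 -0.07] ang 0.2 q [-0.21  0.35  1.8   0.    0.99 -1.8 ]
```

View pics/scene12.png

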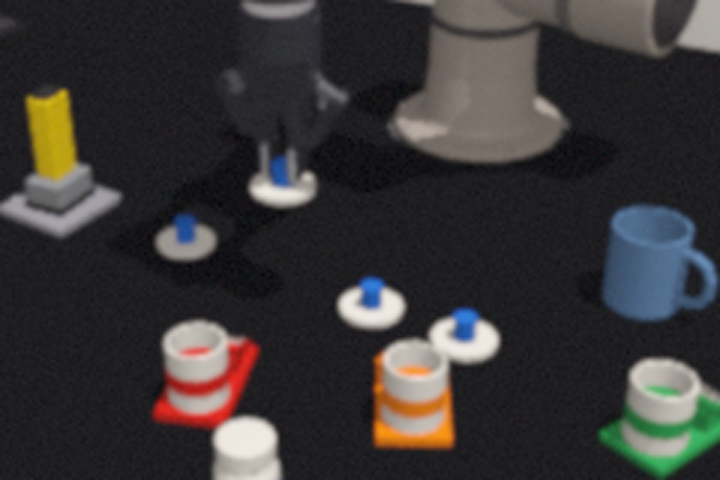

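Call:
step_arm(
  targets=[
    {"xyz": [0.031, 0.0027, 0], "rot": [0, 0, 0]},
    {"xyz": [0.031, 0.0027, 0], "rot": [0, 0, 0]},
    {"xyz": [0.031, 0.0027, 0], "rot": [0, 0, 0]},
    {"xyz": [0.031, 0.0027, 0], "rot": [0, 0, 0]},
    {"xyz": [0.031, 0.0027, 0], "rot": [0, 0, 0]},
    {"xyz": [0.031, 0.0027, 0], "rot": [0, 0, 0]},
    {"xyz": [0, 0, -0.02], "rot": [0, 0, 0]},
    {"xyz": [0, 0, -0.015], "rot": [0, 0, 0]},
  ],
)

```text
time_s: 43.25
ee_pos: [0.6592, -0.0061, 0.1166]
tool_rot: [-0.0, -0.011, 1.0, 0.001]
ft_force: [-1.0, -0.3, -1.0]
grip_width: 0.0198
```

Call:
step_arm(
  targets=[
    {"xyz": [0, 0, 0], "rot": [0, 0, 0]},
    {"xyz": [0, 0, 0], "rot": [0, 0, 0]},
    {"xyz": [0, 0, 0], "rot": [0, 0, 0]},
  ],
)

```text
time_s: 43.5
ee_pos: [0.6584, -0.0063, 0.119]
tool_rot: [-0.0, -0.011, 1.0, 0.001]
ft_force: [-0.5, 0.3, -0.2]
grip_width: 0.0199
```

```bash
python3 -c "
from h import *
goal([.6577,-.0058,.0965],1.2,0)
c=Cam('scene');cv2.imwrite('pics/scene13.png',cv2.resize(c.rgb[130:270,230:430,::-1],None,fx=4,fy=4,interpolation=2))
w=Cam('wrist','wrist13.png')
survey(Cam('top'))"
```

```text
t 43.5 pos [ 0.6584 -0.0063  0.119 ] goal [ 0.6577 -0.0058  0.0965] delta [-0.0007  0.0005 -0.0225] |d| 0.022 rot [-0.09 -0.02 -0.05] ang 0.1 q [-0.13  0.7   1.29  0.    1.16 -1.72]Traceback (most recent call last):
  File "<string>", line 6, in <module>
    survey(Cam('top'))
    ~~~~~~^^^^^^^^^^^^
  File "h.py", line 48, in survey
    L=min(labs,key=lambda l:np.linalg.norm(l[0][:2]-P[:2]))[0]
      ~~~^^^^^^^^^^^^^^^^^^^^^^^^^^^^^^^^^^^^^^^^^^^^^^^^^^
ValueError: min() iterable argument is empty
```

View pics/scene13.png

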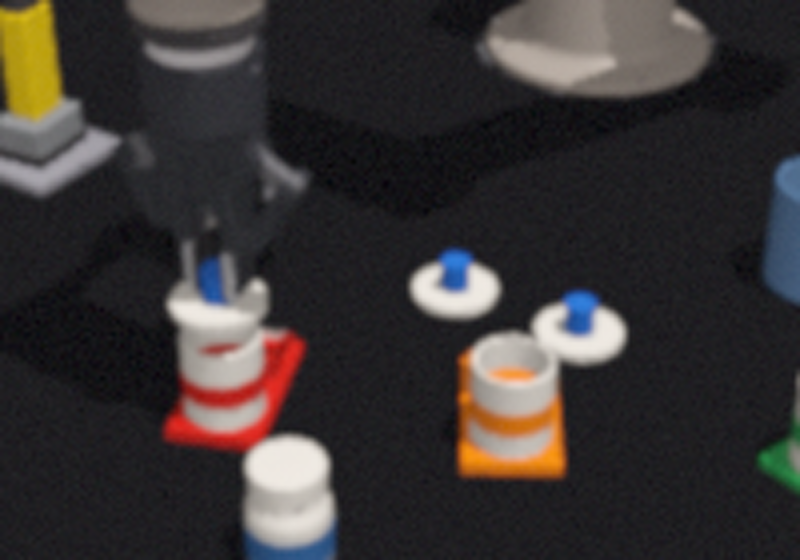

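View pics/wrist13.png

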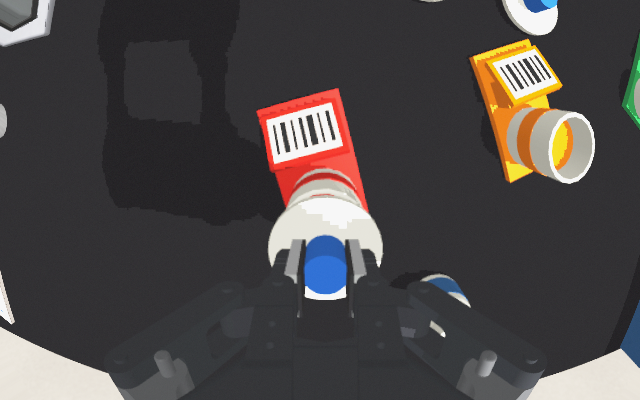

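```bash
python3 -c "
from h import *
w=Cam('wrist')
m=white(w)
for ce,st,b in blobs(m,500,6000):
    v,u=np.nonzero(b);P=w.dep(np.c_[u,v]); z=np.median(P[:,2])
    cn,_=cv2.findContours(b.astype(np.uint8),0,1);r=cv2.minAreaRect(max(cn,key=len))
    print(ce.round(0),np.median(P,axis=0).round(4),'rect ctr@.03',w.onz(r[0],.03)[0].round(4),np.round(r[1],0))
"
```

```text
[30. 25.] [ 0.4689 -0.3178  0.011 ] rect ctr@.03 [ 0.4709 -0.3094  0.03  ] [34. 64.]
[531.  17.] [0.4877 0.1686 0.0116] rect ctr@.03 [0.4963 0.1531 0.03  ] [57. 32.]
[524.  73.] [0.5446 0.1479 0.0299] rect ctr@.03 [0.544  0.1489 0.03  ] [42. 53.]
[303. 132.] [ 0.6032 -0.0223  0.0299] rect ctr@.03 [ 0.6032 -0.0225  0.03  ] [45. 71.]
[515. 133.] [0.5942 0.1512 0.0166] rect ctr@.03 [0.5944 0.146  0.03  ] [22. 58.]
[563. 145.] [0.5961 0.1721 0.059 ] rect ctr@.03 [0.5993 0.1989 0.03  ] [72. 64.]
[ 48. 374.] [ 1.5789 -1.2059 -0.2933] rect ctr@.03 [ 0.9256 -0.4046  0.03  ] [ 72. 124.]
[591. 381.] [ 1.5805  1.2118 -0.3028] rect ctr@.03 [0.9302 0.3936 0.03  ] [123.  51.]
```

Call:
step_arm(
  targets=[
    {"xyz": [-0.0007, 0.0005, -0.006], "rot": [0, 0, 0]},
    {"xyz": [0, 0, -0.006], "rot": [0, 0, 0]},
    {"xyz": [0, 0, -0.005], "rot": [0, 0, 0]},
    {"xyz": [0, 0, -0.003], "rot": [0, 0, 0]},
    {"xyz": [0, 0, 0], "rot": [0, 0, 0]},
    {"xyz": [0, 0, 0], "rot": [0, 0, 0]},
    {"xyz": [0, 0, 0], "rot": [0, 0, 0]},
  ],
)

```text
time_s: 44.28
ee_pos: [0.658, -0.0057, 0.0986]
tool_rot: [-0.0, -0.011, 1.0, 0.001]
ft_force: [0.3, -0.8, -0.1]
grip_width: 0.0197
```

Call:
step_arm(
  targets=[
    {"xyz": [0, 0, -0.002], "rot": [0, 0, 0]},
    {"xyz": [0, 0, 0], "rot": [0, 0, 0]},
    {"xyz": [0, 0, 0], "rot": [0, 0, 0]},
  ],
)

```text
time_s: 44.53
ee_pos: [0.6579, -0.0057, 0.0965]
tool_rot: [-0.0, -0.011, 1.0, 0.001]
ft_force: [-0.1, 0.5, 0.3]
grip_width: 0.0198
```

```bash
python3 -c "
from h import *
goal([.6577,-.0058,.0961],1.2,0)"
```

```text
t 44.53 pos [ 0.6579 -0.0057  0.0965] goal [ 0.6577 -0.0058  0.0961] delta [-0.0002 -0.0001 -0.0004] |d| 0.0 rot [-0.09 -0.02 -0.05] ang 0.1 q [-0.13  0.72  1.31  0.    1.11 -1.72]
```

Call:
step_arm(
  targets=[
    {"xyz": [0, 0, -0.0007], "rot": [0, 0, 0]},
    {"xyz": [0, 0, 0], "rot": [0, 0, 0]},
    {"xyz": [0, 0, 0], "rot": [0, 0, 0]},
  ],
)

```text
time_s: 44.78
ee_pos: [0.658, -0.0057, 0.0962]
tool_rot: [0.0, -0.011, 1.0, 0.001]
ft_force: [-1.0, 0.7, 2.7]
grip_width: 0.0197
```

Call:
step_arm(
  targets=[
    {"xyz": [0, 0, 0], "rot": [0, 0, 0]},
    {"xyz": [0, 0, 0], "rot": [0, 0, 0]},
    {"xyz": [0, 0, 0], "rot": [0, 0, 0]},
    {"xyz": [0, 0, 0], "rot": [0, 0, 0]},
  ],
  hand=0.6,
)

```text
time_s: 45.12
ee_pos: [0.6579, -0.0057, 0.0957]
tool_rot: [-0.0, -0.011, 1.0, 0.001]
ft_force: [-0.2, -0.5, -0.1]
grip_width: 0.0513
```

Call:
step_arm(
  targets=[
    {"xyz": [0, 0, 0.02], "rot": [0, 0, 0]},
    {"xyz": [0, 0, 0.035], "rot": [0, 0, 0]},
    {"xyz": [0, 0, 0.02], "rot": [0, 0, 0]},
    {"xyz": [-0.038, 0.013, 0], "rot": [0, 0, 0]},
    {"xyz": [-0.038, 0.013, 0], "rot": [0, 0, 0]},
    {"xyz": [-0.038, 0.013, 0], "rot": [0, 0, 0]},
    {"xyz": [-0.038, 0.015, 0], "rot": [0, 0, 0]},
    {"xyz": [-0.038, 0.015, 0], "rot": [0, 0, 0]},
  ],
)

```text
time_s: 45.78
ee_pos: [0.4659, 0.0637, 0.1708]
tool_rot: [0.0, -0.011, 1.0, 0.001]
ft_force: [0.0, 0.0, -0.3]
grip_width: 0.0514
```

Call:
step_arm(
  targets=[
    {"xyz": [-0.005, 0.006, -0.01], "rot": [0, 0, 0]},
    {"xyz": [0, 0, -0.03], "rot": [0, 0, 0]},
    {"xyz": [0, 0, 0], "rot": [0, 0, 0]},
    {"xyz": [0, 0, 0], "rot": [0, 0, 0]},
    {"xyz": [0, 0, 0], "rot": [0, 0, 0]},
  ],
)

```text
time_s: 46.2
ee_pos: [0.4637, 0.0691, 0.1316]
tool_rot: [0.0, -0.011, 1.0, 0.001]
ft_force: [0.4, -0.2, 0.1]
grip_width: 0.0514
```

```bash
python3 -c "
from h import *
goal([.4619,.0697,.035],1.2,0)
w=Cam('wrist','wrist14.png')
for ce,st,m in blobs(cmask(w,'blue'),60,20000):
    v,u=np.nonzero(m); P=w.dep(np.c_[u,v]); z=np.median(P[:,2]); 
    for lo,hi in((.03,.04),(.085,.11)):
        Q=P[(P[:,2]>lo)&(P[:,2]<hi)]
        if len(Q)>30: print(ce.round(0),len(Q),Q.mean(0).round(4))
c=Cam('scene');cv2.imwrite('pics/scene14.png',cv2.resize(c.rgb[130:270,230:430,::-1],None,fx=4,fy=4,interpolation=2))
"
```

```text
t 46.2 pos [0.4637 0.0691 0.1316] goal [0.4619 0.0697 0.035 ] delta [-0.0018  0.0006 -0.0966] |d| 0.097 rot [-0.09  0.03 -0.04] ang 0.1 q [-0.02  0.38  1.84  0.    0.93 -1.61]
[ 83. 171.] 317 [ 0.4381 -0.1629  0.0339]
[325. 200.] 619 [0.4612 0.0699 0.0343]
[446. 212.] 492 [0.4702 0.171  0.0342]
[610. 356.] 533 [0.7039 0.5232 0.035 ]
[610. 356.] 800 [0.6975 0.5106 0.0969]
```

View pics/scene14.png

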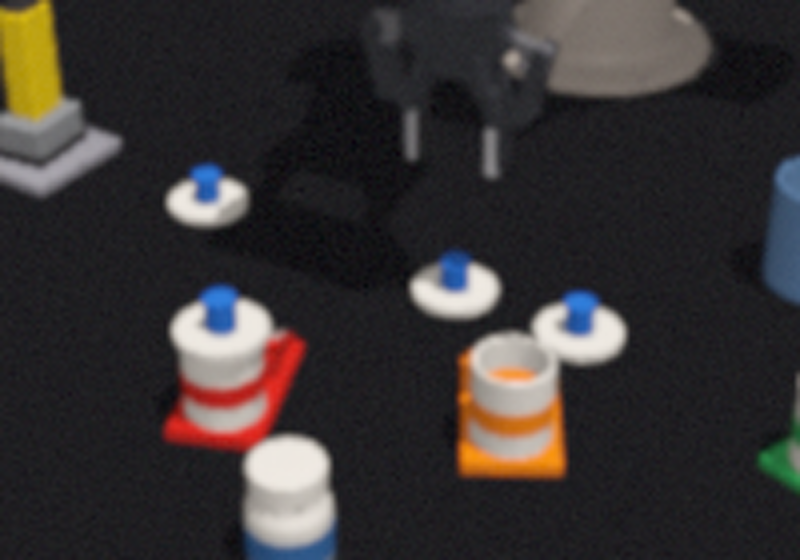

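View pics/wrist14.png

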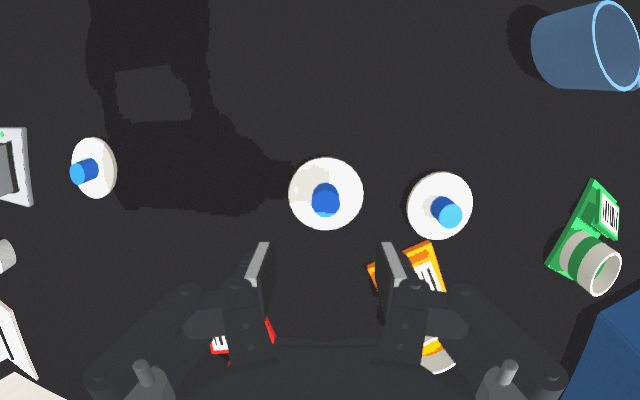

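Call:
step_arm(
  targets=[
    {"xyz": [-0.0018, 0.0005, -0.03], "rot": [0, 0, 0]},
    {"xyz": [0, 0, -0.03], "rot": [0, 0, 0]},
    {"xyz": [0, 0, -0.025], "rot": [0, 0, 0]},
    {"xyz": [0, 0, -0.008], "rot": [0, 0, 0]},
    {"xyz": [0, 0, -0.004], "rot": [0, 0, 0]},
    {"xyz": [0, 0, 0], "rot": [0, 0, 0]},
    {"xyz": [0, 0, 0], "rot": [0, 0, 0]},
    {"xyz": [0, 0, 0], "rot": [0, 0, 0]},
  ],
)

```text
time_s: 46.97
ee_pos: [0.4622, 0.0698, 0.0352]
tool_rot: [0.001, -0.011, 1.0, 0.001]
ft_force: [1.2, -0.3, 0.8]
grip_width: 0.0513
```

```bash
python3 -c "
from h import *
goal([.4616,.0698,.0345],1.2,0)"
```

```text
t 46.97 pos [0.4622 0.0698 0.0352] goal [0.4616 0.0698 0.0345] delta [-0.0006  0.     -0.0007] |d| 0.001 rot [-0.08  0.14 -0.05] ang 0.2 q [-0.02  0.54  1.93  0.    0.67 -1.61]
```

Call:
step_arm(
  targets=[
    {"xyz": [-0.0005, 0, -0.0007], "rot": [0, 0, 0]},
    {"xyz": [0, 0, 0], "rot": [0, 0, 0]},
    {"xyz": [0, 0, 0], "rot": [0, 0, 0]},
    {"xyz": [0, 0, 0], "rot": [0, 0, 0]},
    {"xyz": [0, 0, 0], "rot": [0, 0, 0]},
    {"xyz": [0, 0, 0], "rot": [0, 0, 0]},
    {"xyz": [0, 0, 0], "rot": [0, 0, 0]},
  ],
  hand=0,
)

```text
time_s: 47.55
ee_pos: [0.4609, 0.0698, 0.034]
tool_rot: [0.001, -0.011, 1.0, 0.001]
ft_force: [-2.1, -0.0, 7.3]
grip_width: 0.0197
```

Call:
step_arm(
  targets=[
    {"xyz": [0, 0, 0.02], "rot": [0, 0, 0]},
    {"xyz": [0, 0, 0.035], "rot": [0, 0, 0]},
    {"xyz": [0, 0, 0.035], "rot": [0, 0, 0]},
    {"xyz": [0, 0, 0.015], "rot": [0, 0, 0]},
    {"xyz": [0.026, 0.02, 0], "rot": [0, 0, 0]},
    {"xyz": [0.027, 0.021, 0], "rot": [0, 0, 0]},
    {"xyz": [0.027, 0.021, 0], "rot": [0, 0, 0]},
    {"xyz": [0.027, 0.022, 0], "rot": [0, 0, 0]},
  ],
)

```text
time_s: 48.22
ee_pos: [0.5686, 0.1547, 0.1387]
tool_rot: [0.0, -0.011, 1.0, 0.001]
ft_force: [0.6, -1.5, -0.2]
grip_width: 0.0197
```

Call:
step_arm(
  targets=[
    {"xyz": [0.027, 0.022, 0], "rot": [0, 0, 0]},
    {"xyz": [0, 0, 0], "rot": [0, 0, 0]},
    {"xyz": [0, 0, -0.01], "rot": [0, 0, 0]},
    {"xyz": [0, 0, -0.01], "rot": [0, 0, 0]},
    {"xyz": [0, 0, 0], "rot": [0, 0, 0]},
    {"xyz": [0, 0, 0], "rot": [0, 0, 0]},
    {"xyz": [0, 0, 0], "rot": [0, 0, 0]},
  ],
)

```text
time_s: 48.8
ee_pos: [0.5941, 0.1751, 0.1182]
tool_rot: [-0.0, -0.011, 1.0, 0.001]
ft_force: [0.6, -0.1, -0.9]
grip_width: 0.0197
```

```bash
python3 -c "
from h import *
goal([.5954,.1754,.0963],1.2,0)
c=Cam('scene');cv2.imwrite('pics/scene15.png',cv2.resize(c.rgb[130:270,270:470,::-1],None,fx=4,fy=4,interpolation=2))
"
```

```text
t 48.8 pos [0.5941 0.1751 0.1182] goal [0.5954 0.1754 0.0963] delta [ 0.0013  0.0003 -0.0219] |d| 0.022 rot [-0.08 -0.05 -0.01] ang 0.1 q [ 0.16  0.63  1.42  0.    1.09 -1.43]
```

View pics/scene15.png

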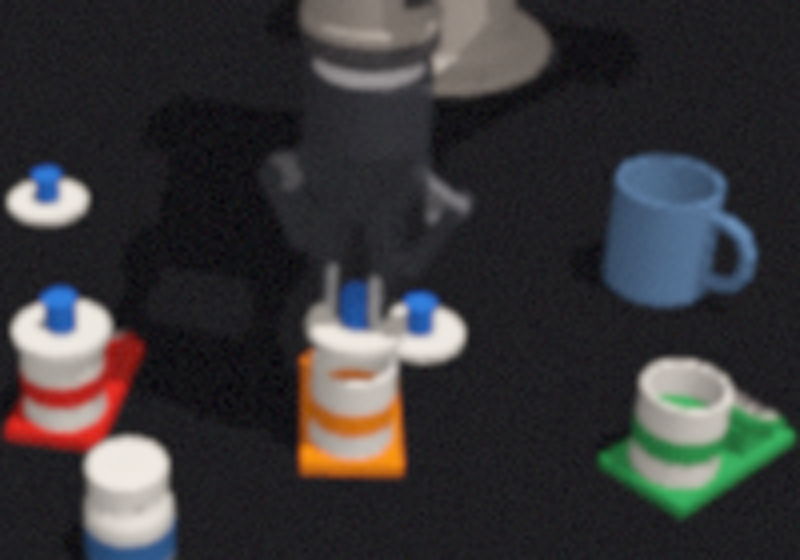

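Call:
step_arm(
  targets=[
    {"xyz": [0.001, 0.0003, -0.006], "rot": [0, 0, 0]},
    {"xyz": [0, 0, -0.006], "rot": [0, 0, 0]},
    {"xyz": [0, 0, -0.005], "rot": [0, 0, 0]},
    {"xyz": [0, 0, -0.003], "rot": [0, 0, 0]},
    {"xyz": [0, 0, -0.001], "rot": [0, 0, 0]},
    {"xyz": [0, 0, 0], "rot": [0, 0, 0]},
    {"xyz": [0, 0, 0], "rot": [0, 0, 0]},
  ],
)

```text
time_s: 49.43
ee_pos: [0.5957, 0.1761, 0.0971]
tool_rot: [-0.0, -0.011, 1.0, 0.001]
ft_force: [0.2, 0.3, -1.2]
grip_width: 0.0197
```

Call:
step_arm(
  targets=[
    {"xyz": [0, 0, -0.0012], "rot": [0, 0, 0]},
    {"xyz": [0, 0, 0], "rot": [0, 0, 0]},
    {"xyz": [0, 0, 0], "rot": [0, 0, 0]},
  ],
)

```text
time_s: 49.68
ee_pos: [0.5958, 0.1762, 0.0961]
tool_rot: [0.0, -0.011, 1.0, 0.001]
ft_force: [0.8, -0.0, -0.3]
grip_width: 0.0196
```

Within 1 mm of seated, so I release and move on to lid1 at (.4707, .1722).

Call:
step_arm(
  targets=[
    {"xyz": [0, 0, -0.0003], "rot": [0, 0, 0]},
    {"xyz": [0, 0, 0], "rot": [0, 0, 0]},
    {"xyz": [0, 0, 0], "rot": [0, 0, 0]},
  ],
)

```text
time_s: 49.93
ee_pos: [0.5958, 0.1761, 0.0961]
tool_rot: [0.0, -0.011, 1.0, 0.001]
ft_force: [-1.2, 0.0, 3.3]
grip_width: 0.0198
```

Call:
step_arm(
  targets=[
    {"xyz": [0, 0, 0], "rot": [0, 0, 0]},
    {"xyz": [0, 0, 0], "rot": [0, 0, 0]},
    {"xyz": [0, 0, 0], "rot": [0, 0, 0]},
    {"xyz": [0, 0, 0], "rot": [0, 0, 0]},
  ],
  hand=0.6,
)

```text
time_s: 50.27
ee_pos: [0.5955, 0.176, 0.0954]
tool_rot: [-0.0, -0.011, 1.0, 0.001]
ft_force: [0.2, 0.2, 0.5]
grip_width: 0.0513
```

Call:
step_arm(
  targets=[
    {"xyz": [0, 0, 0.02], "rot": [0, 0, 0]},
    {"xyz": [0, 0, 0.035], "rot": [0, 0, 0]},
    {"xyz": [0, 0, 0.005], "rot": [0, 0, 0]},
    {"xyz": [-0.04, -0.001, 0], "rot": [0, 0, 0]},
    {"xyz": [-0.04, -0.001, 0], "rot": [0, 0, 0]},
    {"xyz": [-0.04, -0.001, 0], "rot": [0, 0, 0]},
    {"xyz": [-0.004, -0.001, -0.02], "rot": [0, 0, 0]},
    {"xyz": [0, 0, 0], "rot": [0, 0, 0]},
  ],
)

```text
time_s: 50.93
ee_pos: [0.4681, 0.1718, 0.134]
tool_rot: [-0.002, -0.011, 1.0, 0.0]
ft_force: [0.1, -1.1, 0.4]
grip_width: 0.0514
```

Call:
step_arm(
  targets=[
    {"xyz": [0, 0, 0], "rot": [0, 0, 0]},
    {"xyz": [0, 0, 0], "rot": [0, 0, 0]},
    {"xyz": [0, 0, 0], "rot": [0, 0, 0]},
  ],
)

```text
time_s: 51.18
ee_pos: [0.4733, 0.1722, 0.1362]
tool_rot: [0.001, -0.011, 1.0, 0.001]
ft_force: [0.2, 0.7, -0.2]
grip_width: 0.051
```

```bash
python3 -c "
from h import *
goal([.4707,.1720,.0345],1.2,0)
w=Cam('wrist')
for ce,st,m in blobs(cmask(w,'blue'),60,20000):
    v,u=np.nonzero(m); P=w.dep(np.c_[u,v])
    Q=P[(P[:,2]>.03)&(P[:,2]<.04)]
    if len(Q)>30: print(ce.round(0),len(Q),Q.mean(0).round(4))
c=Cam('scene');cv2.imwrite('pics/scene16.png',cv2.resize(c.rgb[130:270,270:470,::-1],None,fx=4,fy=4,interpolation=2))
"
```

```text
t 51.18 pos [0.4733 0.1722 0.1362] goal [0.4707 0.172  0.0345] delta [-0.0026 -0.0002 -0.1017] |d| 0.102 rot [-0.11  0.09 -0.03] ang 0.1 q [ 0.2   0.43  1.74  0.    0.97 -1.4 ]
[ 29. 164.] 198 [ 0.4382 -0.1626  0.0337]
[324. 197.] 606 [0.4701 0.1723 0.0343]
[598. 341.] 581 [0.6449 0.5552 0.035 ]
```

View pics/scene16.png

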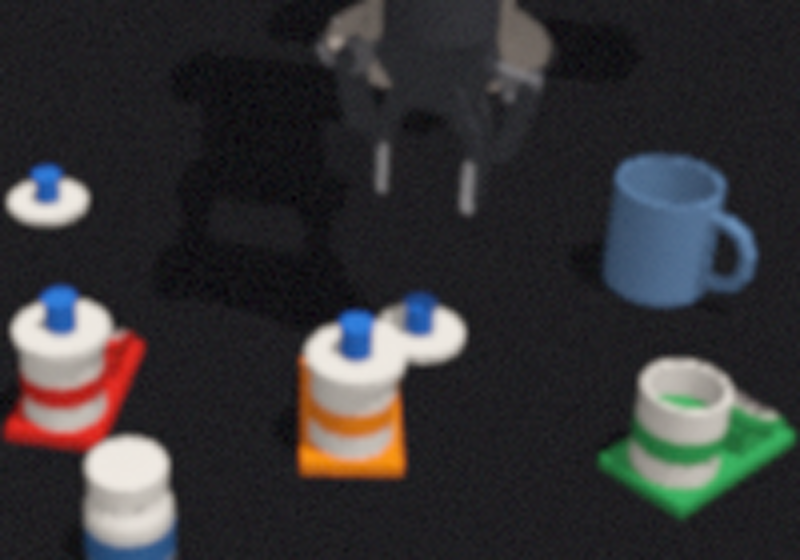

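The orange lid is seated and level. Next is lid1 at (.4706, .1722).

Call:
step_arm(
  targets=[
    {"xyz": [-0.0025, 0, -0.03], "rot": [0, 0, 0]},
    {"xyz": [0, 0, -0.03], "rot": [0, 0, 0]},
    {"xyz": [0, 0, -0.025], "rot": [0, 0, 0]},
    {"xyz": [0, 0, -0.01], "rot": [0, 0, 0]},
    {"xyz": [0, 0, -0.006], "rot": [0, 0, 0]},
    {"xyz": [0, 0, 0], "rot": [0, 0, 0]},
    {"xyz": [0, 0, 0], "rot": [0, 0, 0]},
    {"xyz": [0, 0, 0], "rot": [0, 0, 0]},
  ],
)

```text
time_s: 51.95
ee_pos: [0.4701, 0.1723, 0.0359]
tool_rot: [0.001, -0.011, 1.0, 0.001]
ft_force: [0.0, -0.0, 0.1]
grip_width: 0.0513
```

Call:
step_arm(
  targets=[
    {"xyz": [0, 0, 0], "rot": [0, 0, 0]},
    {"xyz": [0, 0, 0], "rot": [0, 0, 0]},
  ],
)

```text
time_s: 52.12
ee_pos: [0.4697, 0.1722, 0.0356]
tool_rot: [0.001, -0.011, 1.0, 0.001]
ft_force: [0.4, -0.2, -0.5]
grip_width: 0.0513
```

Call:
step_arm(
  targets=[
    {"xyz": [0.001, 0, -0.001], "rot": [0, 0, 0]},
    {"xyz": [0, 0, 0], "rot": [0, 0, 0]},
    {"xyz": [0, 0, 0], "rot": [0, 0, 0]},
    {"xyz": [0, 0, 0], "rot": [0, 0, 0]},
    {"xyz": [0, 0, 0], "rot": [0, 0, 0]},
    {"xyz": [0, 0, 0], "rot": [0, 0, 0]},
    {"xyz": [0, 0, 0], "rot": [0, 0, 0]},
  ],
  hand=0,
)

```text
time_s: 52.7
ee_pos: [0.4703, 0.1721, 0.0341]
tool_rot: [0.0, -0.011, 1.0, 0.001]
ft_force: [-1.1, -0.4, 5.8]
grip_width: 0.0199
```

Call:
step_arm(
  targets=[
    {"xyz": [0, 0, 0.02], "rot": [0, 0, 0]},
    {"xyz": [0, 0, 0.035], "rot": [0, 0, 0]},
    {"xyz": [0, 0, 0.035], "rot": [0, 0, 0]},
    {"xyz": [0, 0, 0.015], "rot": [0, 0, 0]},
    {"xyz": [0.009, 0.033, 0], "rot": [0, 0, 0]},
    {"xyz": [0.009, 0.033, 0], "rot": [0, 0, 0]},
    {"xyz": [0.009, 0.033, 0], "rot": [0, 0, 0]},
    {"xyz": [0.009, 0.033, 0], "rot": [0, 0, 0]},
  ],
)

```text
time_s: 53.37
ee_pos: [0.5062, 0.3054, 0.1387]
tool_rot: [-0.0, -0.011, 1.0, 0.001]
ft_force: [0.7, 0.6, 0.6]
grip_width: 0.0199
```

Call:
step_arm(
  targets=[
    {"xyz": [0.009, 0.033, 0], "rot": [0, 0, 0]},
    {"xyz": [0.009, 0.032, 0], "rot": [0, 0, 0]},
    {"xyz": [0, 0, -0.01], "rot": [0, 0, 0]},
    {"xyz": [0, 0, -0.01], "rot": [0, 0, 0]},
    {"xyz": [0, 0, 0], "rot": [0, 0, 0]},
    {"xyz": [0, 0, 0], "rot": [0, 0, 0]},
    {"xyz": [0, 0, 0], "rot": [0, 0, 0]},
    {"xyz": [0, 0, 0], "rot": [0, 0, 0]},
  ],
)

```text
time_s: 54.03
ee_pos: [0.5244, 0.3682, 0.1193]
tool_rot: [0.0, -0.01, 1.0, 0.001]
ft_force: [-0.4, 1.1, -0.2]
grip_width: 0.02
```

```bash
python3 -c "
from h import *
goal([.5254,.3688,.0963],1.2,0)
c=Cam('scene');cv2.imwrite('pics/scene17.png',cv2.resize(c.rgb[130:270,330:530,::-1],None,fx=4,fy=4,interpolation=2))
"
```

```text
t 54.03 pos [0.5244 0.3682 0.1193] goal [0.5254 0.3688 0.0963] delta [ 0.001   0.0006 -0.023 ] |d| 0.023 rot [-0.1   0.02  0.02] ang 0.1 q [ 0.49  0.67  1.35  0.    1.13 -1.1 ]
```

View pics/scene17.png

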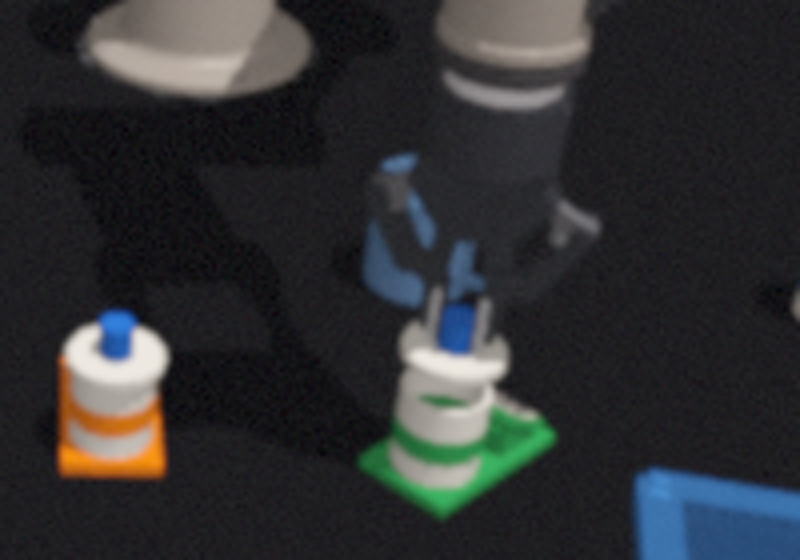

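Call:
step_arm(
  targets=[
    {"xyz": [0.001, 0.0005, -0.006], "rot": [0, 0, 0]},
    {"xyz": [0, 0, -0.006], "rot": [0, 0, 0]},
    {"xyz": [0, 0, -0.005], "rot": [0, 0, 0]},
    {"xyz": [0, 0, -0.004], "rot": [0, 0, 0]},
    {"xyz": [0, 0, -0.001], "rot": [0, 0, 0]},
    {"xyz": [0, 0, 0], "rot": [0, 0, 0]},
    {"xyz": [0, 0, 0], "rot": [0, 0, 0]},
  ],
)

```text
time_s: 54.67
ee_pos: [0.525, 0.3696, 0.0963]
tool_rot: [-0.0, -0.011, 1.0, 0.001]
ft_force: [-0.0, 0.4, -1.5]
grip_width: 0.0198
```

Call:
step_arm(
  targets=[
    {"xyz": [0, 0, -0.001], "rot": [0, 0, 0]},
    {"xyz": [0, 0, 0], "rot": [0, 0, 0]},
    {"xyz": [0, 0, 0], "rot": [0, 0, 0]},
  ],
)

```text
time_s: 54.92
ee_pos: [0.5251, 0.3697, 0.0962]
tool_rot: [0.0, -0.011, 1.0, 0.001]
ft_force: [-1.8, -0.8, 4.6]
grip_width: 0.0198
```

Contact, seated. I release and retreat.

Call:
step_arm(
  targets=[
    {"xyz": [0, 0, 0], "rot": [0, 0, 0]},
    {"xyz": [0, 0, 0], "rot": [0, 0, 0]},
    {"xyz": [0, 0, 0], "rot": [0, 0, 0]},
    {"xyz": [0, 0, 0], "rot": [0, 0, 0]},
  ],
  hand=0.6,
)

```text
time_s: 55.25
ee_pos: [0.5251, 0.3696, 0.0953]
tool_rot: [-0.0, -0.011, 1.0, 0.001]
ft_force: [0.5, 0.3, 0.1]
grip_width: 0.0515
```

Call:
step_arm(
  targets=[
    {"xyz": [0, 0, 0.02], "rot": [0, 0, 0]},
    {"xyz": [0, 0, 0.035], "rot": [0, 0, 0]},
    {"xyz": [0, 0, 0.035], "rot": [0, 0, 0]},
    {"xyz": [0, 0, 0.035], "rot": [0, 0, 0]},
    {"xyz": [-0.03, 0.02, 0.01], "rot": [0, 0, 0]},
    {"xyz": [-0.03, 0.02, 0], "rot": [0, 0, 0]},
    {"xyz": [-0.03, 0.02, 0], "rot": [0, 0, 0]},
    {"xyz": [-0.03, 0.02, 0], "rot": [0, 0, 0]},
  ],
)

```text
time_s: 55.92
ee_pos: [0.404, 0.4501, 0.2309]
tool_rot: [0.0, -0.01, 1.0, 0.001]
ft_force: [0.1, 0.8, -0.1]
grip_width: 0.0515
```

Call:
step_arm(
  targets=[
    {"xyz": [-0.03, 0.02, 0], "rot": [0, 0, 0]},
    {"xyz": [-0.03, 0.01, 0], "rot": [0, 0, 0]},
    {"xyz": [0, 0, 0], "rot": [0, 0, 0]},
    {"xyz": [0, 0, 0], "rot": [0, 0, 0]},
    {"xyz": [0, 0, 0], "rot": [0, 0, 0]},
  ],
)

```text
time_s: 56.33
ee_pos: [0.3454, 0.4796, 0.2307]
tool_rot: [0.0, -0.011, 1.0, 0.001]
ft_force: [0.6, -0.8, 0.1]
grip_width: 0.0515
```

Run:
```python
from h import *
c=Cam("top","top18.png")
for ce,st,m in blobs(white(c),80,700):
    v,u=np.nonzero(m); P=c.dep(np.c_[u,v]); z=np.median(P[:,2])
    if P[:,0].mean()<.3 or P[:,0].mean()>.9: continue
    A=np.c_[P[:,:2],np.ones(len(P))]; k=np.linalg.lstsq(A,P[:,2],rcond=None)[0]
    zz=.074 if z>.065 else .012
    cn,_=cv2.findContours(m.astype(np.uint8),0,1); e=cv2.fitEllipse(max(cn,key=len))
    print(ce.round(0),np.median(P,axis=0).round(4),"ctr",c.onz(e[0],zz)[0].round(4),"ax",np.round(e[1],1),"tilt deg",np.degrees(np.hypot(*k[:2])).round(1))
print([ (c.onz(ce,.109)[0].round(4)) for ce,st,m in blobs(cmask(c,"blue"),30,90)])
vv,uu=np.mgrid[0:400,0:640]; P=c.dep(np.c_[uu.ravel(),vv.ravel()])
P=P[(c.d.ravel()>0)&(abs(P[:,0]-.43)<.09)&(abs(P[:,1]+.35)<.09)]
for lo,hi in((.009,.016),(.04,.055),(.125,.155)):
    Q=P[(P[:,2]>lo)&(P[:,2]<hi)]
    r=cv2.minAreaRect(Q[:,:2].astype(np.float32)); print(lo,len(Q),np.round(r[0],4),np.round(r[1],4),round(r[2],1),np.median(Q[:,2]).round(4))
s=Cam("scene"); cv2.imwrite('pics/scene18.png',cv2.resize(s.rgb[90:290,150:510,::-1],None,fx=2.2,fy=2.2,interpolation=2))
print(monitor.observe()["time_s"])
```

```text
[283. 111.] [0.754  0.105  0.0743] ctr [0.7531 0.1039 0.074 ] ax [18.9 22. ] tilt deg 126.0
[327. 148.] [ 0.6571 -0.005   0.0737] ctr [ 0.6587 -0.0049  0.074 ] ax [24.6 24.8] tilt deg 6.1
[252. 172.] [0.5951 0.1756 0.0738] ctr [0.5964 0.1769 0.074 ] ax [24.9 25.3] tilt deg 132.1
[334. 173.] [ 0.604  -0.0234  0.0299] ctr [ 0.6077 -0.0229  0.012 ] ax [13.3 21.2] tilt deg 32.5
[490. 188.] [ 0.5663 -0.4175  0.0333] ctr [ 0.5707 -0.4263  0.012 ] ax [16.1 17.2] tilt deg 114.4
[171. 200.] [0.5233 0.3679 0.074 ] ctr [0.5257 0.3704 0.074 ] ax [25.2 26.7] tilt deg 103.3
[265. 196.] [0.5443 0.149  0.03  ] ctr [0.5476 0.1522 0.012 ] ax [13.8 20.5] tilt deg 195.7
[167. 224.] [0.4726 0.3916 0.0293] ctr [0.4748 0.3984 0.012 ] ax [13.3 22.1] tilt deg 33.3
[389. 239.] [ 0.4386 -0.1625  0.0113] ctr [ 0.4386 -0.164   0.012 ] ax [24.3 24.9] tilt deg 122.4
[ 16. 279.] [0.3359 0.3936 0.555 ] ctr [0.3364 0.717  0.074 ] ax [12.5 25.9] tilt deg 49.1
[array([ 0.6525, -0.0042,  0.109 ]), array([0.5917, 0.1736, 0.109 ]), array([0.522, 0.363, 0.109]), array([ 0.4307, -0.152 ,  0.109 ])]
0.009 686 [ 0.432  -0.3435] [0.1009 0.1   ] 84.1 0.0118
0.04 258 [ 0.4336 -0.3392] [0.0592 0.048 ] 0.8 0.0474
0.125 234 [ 0.4331 -0.3399] [0.035 0.029] 0.3 0.1457
56.4333
```

View pics/scene18.png

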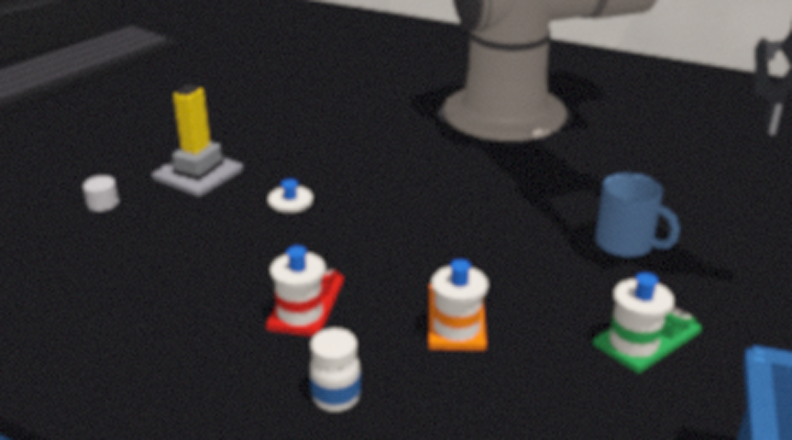

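View pics/top18.png

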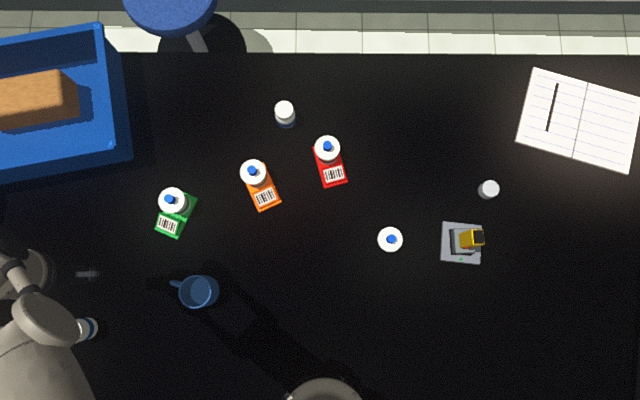

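Run:
```python
from h import *
c=Cam("top")
for n,p in POT.items():
    vv,uu=np.mgrid[0:400,0:640]; P=c.dep(np.c_[uu.ravel(),vv.ravel()]); r=np.hypot(*(P[:,:2]-p).T)
    Q=P[(r<.027)&(r>.013)&(abs(P[:,2]-.074)<.008)]
    k=np.linalg.lstsq(np.c_[Q[:,:2]-p,np.ones(len(Q))],Q[:,2],rcond=None)[0]; print(n,len(Q),"z",k[2].round(4),"tilt",np.degrees(np.arctan(np.hypot(*k[:2]))).round(2))
job.hand_in()
```

```text
red 254 z 0.0738 tilt 1.11
orange 256 z 0.0738 tilt 1.06
green 267 z 0.0736 tilt 0.24
the job is handed in; nothing more can be done
```

The job is done and handed in at about 56 s. The system gives no reading signal, so I could not confirm that the scanner actually registered each label.

- **Pots found:** green, orange and red. The blue pot was absent.
- **Scanning:** I read them in the order green, orange, red while they were open. The scanner faced each label squarely and held still for over 2 s at 45 mm. I repeated the hold at about 32 mm and 65 mm, because no reading distance was given.
- **Scanner:** it is back upright on its pad, about 4 mm from the pad's centre.
- **Lids:** all three pots are covered. The flange tops measure 73.6–73.8 mm high (74 mm expected) with a fitted tilt of 1.1° or less. The red and orange tilts of about 1.1° are within what I would expect from depth noise.
- **Knock:** one lid was shifted about 3.5 cm during the run. I re-measured it and used it on the red pot.
- **Left alone:** I did not touch the jar, puck, mug or fourth lid. The gripper is clear of everything.

My first tilt check gave nonsense values because stray edge pixels were included. I redid it with only the central pixels, and the tilts above come from that second check.

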